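Put the candle lantern together

TASK

Put the candle lantern together on its round black base, in this order: seat the brass candle holder in the base's raised ring, stand the ivory candle upright in the holder, lower the tall clear glass over the candle until it stands flat on the base, and close it with the black cap, fully down and level on the glass. Let go of each part before fetching the next, and do not drop the glass or tip it over. Leave the red candle, the small amber glass and the little carton where they are.

Things in the scene. Friction and masses are not known exactly. Their poses are not given: they have to be found in the camera images.
- base: Round black steel lantern base, loose, 0.9 kg: plate 124 mm across, 12 mm thick, with a raised steel ring in the middle (52 mm outside, 46 mm inside diameter, top 24 mm above the table; floor inside it at 12 mm). The holder's foot goes into this ring, the glass goes round it. Origin: centre of the underside; z up; any yaw.
- holder: Round brass candle holder, loose, 0.12 kg, 28 mm high: foot tapering from 34 mm (bottom) to 42 mm diameter, 9 mm high; flange 51 mm across, 9 to 12 mm up; open cup above, 49 mm outside, 44 mm inside, floor at 12, rim at 28 mm. Seated, its flange rests on the base's ring, its origin 15 mm above the base's. Origin: centre of the underside; z up.
- candle: Ivory pillar candle, loose, 0.09 kg, hard: 38 mm diameter, 80 mm tall (lower edge bevelled 2 mm), with a thin wick 7 mm above. In the seated holder its origin is 27 mm above the base's. Origin: centre of the underside; z up.
- glass: Tall clear pale-blue lantern glass, loose, 0.2 kg: upright straight tube open at both ends, 66 mm outside, 59 mm inside diameter, 130 mm tall. On the base it stands on the plate, its origin 12 mm and its upper rim 142 mm above the base's origin. Origin: centre of the lower end; z up.
- cap: Black lantern cap, loose, 0.13 kg, 51 mm high, standing on its skirt (78 mm outside, 72 mm inside diameter, 8 mm deep); above it a shallow cone with eight vent dots up to 22 mm, then a neck to grip, 28 mm diameter, 22 to 51 mm up (last 4 mm tapered). The skirt goes over the glass's rim; then its origin is 134 mm above the base's. Origin: centre of the skirt's lower edge; z up.
- red_candle: Spare dark red candle, same size as the ivory one (38 mm diameter, 80 mm tall), to be left alone. Origin: centre of the underside.
- amber_glass: Small amber glass votive cup, 48 mm diameter at the foot, 64 mm at the rim, 55 mm tall, to be left alone. Origin: centre of the underside.
- carton: Small closed brown cardboard carton with a strip of paper tape, 60 x 100 x 40 mm (x, y, z), 0.5 kg, to be left alone. Origin: centre of the underside.
There are look-alikes about, which are no part of the job. What is shaped like the cap but pink is not meant.

How it is judged:
By the outcome, as a careful person would: the job done as asked, in the order asked, and still so for the second after the job is handed in, with the robot touching nothing.
It also fails if it takes over 112 s, if anything falls off the work surface, if the arm or the gripper's body presses on something with over 40 N, if the wrist force passes 120 N, or if a joint passes its speed limit or range.

ROBOT

A 6-joint arm with a two-finger parallel gripper is mounted at the origin on the work surface. World frame = base frame: x ahead of the robot, y to its left, z up, the work surface at z = 0. Lengths are in m, angles in rad, forces in N, time in s.
With the tool pointing down it reaches from about 0.35 to 0.8 m from the base axis. Payload 7.3 kg.
Tool frame: the origin (TCP) lies on the centre line of the jaws, within the pads' length; the fingertips stand 8 mm ahead of it and the grasp point (between the pads) lies 11 mm behind it; y points along the fingers, z is the direction in which the jaws open and shut, and the axes are right-handed (so a half turn about y gives the same grasp; the last joint's range is limited). The gripper opens to 85 mm and grips with 20 to 120 N. Pads are 22 mm wide; open, the fingers measure 114 mm over their backs; the gripper's body (76 mm by 85 mm) begins 54 mm behind the grasp point. The pads swing forward as they close: fully open they stand 13 mm farther back than shut.
Start: joints at [-1.482, 0.342, 1.524, -0, 1.275, -0.146], TCP at [0.122, -0.511, 0.239] pointing down, gripper open.
Joint ranges: [-2.53, 2.53], [-0.77, 2.02], [0.04, 2.7], [-1, 4.14], [0.28, 2.66], [-3.11, 3.11]. Speed limits (rad/s): [2.57, 2.57, 3.14, 3.14, 3.14, 3.14].

INTERFACE

Orientations are given as a rotation vector (axis times angle).
In Python, from workcell import manip, camera, get_calibration, job gives the robot as it stands.
- The arm moves only by the tool jog_arm, never from a script. Its argument "series" is one flat list of numbers, 7 for each row, row after row: the shift along the tool's x, y, z in cm, then the turn, a rotation vector about the tool's x, y, z in rad, then the opening, from -1 (shut) to 1 (fully open). A call has 1 to 5 rows; each row shifts and turns the commanded pose from where the row before left it, along the tool's axes as they then stand; what a row does not reach is not made up. A row lasts 1/12 s, in which the tool goes at most 41.7 mm and 7.16 degrees, less where a joint would pass 70% of its speed; a pose out of reach is approached as far as the arm can. A call with a gripper value outside its range is refused whole. The fingers move at their own pace and stop on an object; "grip_force" is the grip in N (left out, the last holds). Time passes only in rows, so rows that do not move let the fingers close. It gives the time, the measured TCP pose, the force and the opening at its end, in the units of the state.
- manip.state(): the state, without advancing time (a new reading comes with each control period).
- camera(name): name is "scene" or "top" or "wrist"; returns the picture (384x512x3 uint8, blue, green, red); there is no depth.
- get_calibration(name): a dict with "intrinsics" (3x3 intrinsics, pixels), "k1" (the pictures are not rectified: a ray, as slopes to the right and down, at radius r is drawn at 1 + k1 r^2 times it, then the intrinsics apply), "camera_from_world" (4x4, takes a point from world to camera coordinates); the wrist camera has in their place "mount" (4x4, takes a point from camera to tool coordinates, whose origin is the TCP and whose axes are the tool frame's). Camera axes: x right, y down, z forward; pixel columns grow to the right and rows downward; lengths in m; the calibration is good to about 2 mm. A picture is of the moment at which its call begins: read the wrist's pose just before it. get_calibration takes no time and is no camera call.
- job.sign_off(): hands the job in, once; it reports no verdict.
The state is a dict: "t": time; "q": joint angles; "dq": joint speeds; "joint_torque": joint torques, N m; "ee_pos": TCP position; "ee_rot": TCP orientation; "wrist_force": force on the tool from outside, world axes, zero at the start; "ft_torque": the same for the moment, N m; "grip_width": finger opening in m.
Only numpy, scipy, OpenCV 4.12 (cv2) and the standard library are available. Lean on these libraries where they do the work, as an engineer would, in place of code of your own. Each camera call takes 0.05 s, during which the arm holds its last target. There are 200 camera calls.

## Working session

There is one attempt and no reset: what is moved stays moved. The work goes in short steps, Python scripts to look and compute and a tool call to move; the robot and the scene stay as the last step left them, time stands still between calls to the robot, and variables do not carry over. Pictures are saved under pics/ and viewed, about 12 in all and at most 16, crops included, and the job is handed in when it is done.

Besides the shell and the picture viewer there is one more tool, called after ">>>" in YAML: its name, and indented under it one key for each argument. jog_arm: Moves the arm, as the interface text tells. Its arguments: {"type":"object","properties":{"series":{"type":"array","items":{"type":"number"}},"grip_force":{"type":"number"}},"required":["series"]}

```bash
ls; mkdir -p pics; python3 - <<'E'
from workcell import manip, camera, get_calibration, job
import cv2,numpy as np
np.set_printoptions(precision=4,suppress=True)
s=manip.state();print(s)
for n in("scene","top","wrist"):
    im=camera(n);cv2.imwrite(f"pics/{n}0.png",im);print(n,get_calibration(n))
a=cv2.imread("pics/scene0.png");b=cv2.imread("pics/top0.png")
E
```

```text
pics
{'t': 0.0, 'q': array([-1.482 ,  0.3427,  1.5251,  0.    ,  1.2753, -0.146 ]), 'dq': array([-0.0002,  0.0007, -0.0007,  0.0005,  0.0006, -0.0013]), 'joint_torque': array([  0.0003, -43.3675, -24.6008,  -0.0002,   0.0081,  -0.    ]), 'ee_pos': array([ 0.1221, -0.5102,  0.2386]), 'ee_rot': array([-0.2472,  2.0985, -2.0953]), 'wrist_force': array([-0.4344, -0.3334,  0.0369]), 'ft_torque': array([ 0.002 ,  0.0199, -0.0002]), 'grip_width': 0.08529385114507279}
scene {'intrinsics': array([[386.0603,   0.    , 252.855 ],
       [  0.    , 386.0603, 190.7269],
       [  0.    ,   0.    ,   1.    ]]), 'k1': 0.03486572753291974, 'camera_from_world': array([[ 0.7382,  0.6746,  0.0036, -0.4345],
       [ 0.5317, -0.5785, -0.6185, -0.2039],
       [-0.4152,  0.4585, -0.7858,  1.3536],
       [ 0.    ,  0.    ,  0.    ,  1.    ]])}
top {'intrinsics': array([[348.5549,   0.    , 256.2465],
       [  0.    , 348.5549, 189.8416],
       [  0.    ,   0.    ,   1.    ]]), 'k1': -0.016763717002252217, 'camera_from_world': array([[ 0.0028, -1.    , -0.0013,  0.0749],
       [-0.9831, -0.0025, -0.1828,  0.5084],
       [ 0.1828,  0.0018, -0.9831,  0.8313],
       [ 0.    ,  0.    ,  0.    ,  1.    ]])}
wrist {'intrinsics': array([[267.5783,   0.    , 256.1981],
       [  0.    , 267.5783, 188.4219],
       [  0.    ,   0.    ,   1.    ]]), 'k1': -0.0596924267003409, 'mount': array([[ 0.0016,  0.966 ,  0.2587, -0.0645],
       [ 0.0007, -0.2587,  0.966 , -0.1364],
       [ 1.    , -0.0014, -0.001 ,  0.0004],
       [ 0.    ,  0.    ,  0.    ,  1.    ]])}
```

View pics/scene0.png

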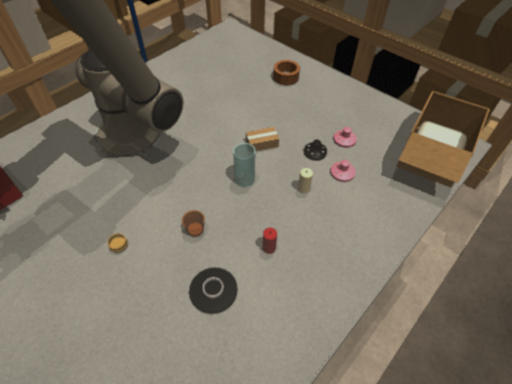

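View pics/top0.png

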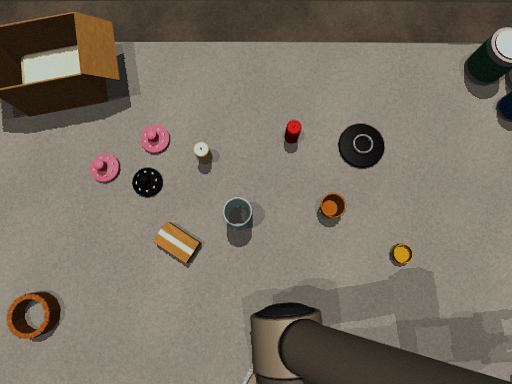

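Scene picture:
- base: (213,290), ring (213,287)
- brass holder: (118,242)
- amber glass: (193,223)
- red candle: (270,240)
- ivory candle: (306,181)
- clear glass: (244,165)
- carton: (262,138)
- cap candidates: black (316,150), pink (345,137), pink (343,171)

Top picture:
- base: (361,146)
- holder: (402,254)
- glass: (238,212)
- ivory candle: (202,150)
- black cap: (148,182)

The black cap at scene (316,150) / top (148,182) fits "black with vent dots". For the holder, the candidates are yellow (118,242) and orange (193,223). The shallow yellow brass one fits. I'll confirm both in one crop.

```bash
cat > h.py <<'E'
from workcell import manip, camera, get_calibration, job
import cv2,numpy as np
from scipy.spatial.transform import Rotation as R
from scipy.optimize import least_squares
np.set_printoptions(precision=4,suppress=True)
def cam(name,s=None):
    c=get_calibration(name)
    if name=="wrist":
        s=s or manip.state();T=np.eye(4);T[:3,:3]=R.from_rotvec(s["ee_rot"]).as_matrix();T[:3,3]=s["ee_pos"]
        W=T@c["mount"]
    else: W=np.linalg.inv(c["camera_from_world"])
    return c["intrinsics"],c["k1"],W
def onplane(cm,px,z):
    K,k1,W=cm;px=np.asarray(px,float).reshape(-1,2)
    d=(px-[K[0,2],K[1,2]])/K[0,0];u=d.copy()
    for _ in range(10):u=d/(1+k1*(u**2).sum(1,keepdims=True))
    D=np.c_[u,np.ones(len(u))]@W[:3,:3].T;o=W[:3,3]
    return (o+D*((z-o[2])/D[:,2])[:,None])
def proj(cm,P):
    K,k1,W=cm;p=(np.asarray(P,float).reshape(-1,3)-W[:3,3])@W[:3,:3]
    u=p[:,:2]/p[:,2:];u=u*(1+k1*(u**2).sum(1,keepdims=True));return u*K[0,0]+[K[0,2],K[1,2]]
def circ(P,r=None):
    P=P[:,:2];c=P.mean(0)
    if r: return least_squares(lambda v:np.hypot(*(P-v).T)-r,c,loss="soft_l1",f_scale=.001).x
    return least_squares(lambda v:np.hypot(*(P-v[:2]).T)-v[2],[*c,.03],loss="soft_l1",f_scale=.001).x
def blob(m,near=None):
    cs=[c for c in cv2.findContours(m.astype(np.uint8),cv2.RETR_EXTERNAL,cv2.CHAIN_APPROX_NONE)[0] if len(c)>8]
    if near is None:return max(cs,key=cv2.contourArea)[:,0]
    return min(cs,key=lambda c:np.hypot(*(c[:,0].mean(0)-near)))[:,0]
E
python3 - <<'E'
from h import *
t=cv2.imread("pics/top0.png");s=cv2.imread("pics/scene0.png")
T=cam("top");S=cam("scene")
# rough: (top px, height of the point seen)
for n,p,z in [("base ring",(363,144),.024),("holder",(402,254),.02),("candle top",(202,149),.08),("glass rim",(238,211),.13),("cap",(148,182),.015),("red top",(293,128),.08),("amber rim",(332,203),.055),("carton",(177,242),.04),("pinkA",(154,139),.01),("pinkB",(105,167),.01)]:
    w=onplane(T,p,z)[0];print(n,w,"r",np.hypot(*w[:2]),"az",np.degrees(np.arctan2(w[1],w[0])))
for n,p,z in [("ring",(213,287),.024),("holder",(118,241),.02),("candle",(306,173),.08),("glass",(244,150),.13),("cap",(316,152),.012)]:
    print(n,onplane(S,p,z)[0])
print(R.from_rotvec(manip.state()["ee_rot"]).as_matrix())
c=lambda im,x,y,w:cv2.resize(im[y:y+w,x:x+w],(380,280) if 0 else (300,300),interpolation=cv2.INTER_CUBIC)
cv2.imwrite("pics/crop.png",np.vstack([np.hstack([c(s,290,115,75),c(t,80,115,100)]),np.hstack([c(s,90,205,75),c(t,360,210,80)])]))
E
```

```text
base ring [ 0.637  -0.2068  0.024 ] r 0.6697678397426305 az -17.986980801273823
holder [ 0.3498 -0.2914  0.02  ] r 0.45523650777637303 az -39.7941299738353
candle top [0.6047 0.2109 0.08  ] r 0.640473328850884 az 19.230050440565982
glass rim [0.4442 0.117  0.13  ] r 0.4593909262407663 az 14.761293855713793
cap [0.5344 0.3609 0.015 ] r 0.644892118588262 az 34.033698460779746
red top [ 0.66   -0.0155  0.08  ] r 0.6602134023862124 az -1.3473583919293584
amber rim [ 0.474  -0.1117  0.055 ] r 0.4870195736878209 az -13.26141148033619
carton [0.3778 0.272  0.04  ] r 0.4654853665061374 az 35.755260374840354
pinkA [0.6544 0.3534 0.01  ] r 0.7437175961438467 az 28.373801708471166
pinkB [0.5761 0.4803 0.01  ] r 0.7500635097903332 az 39.81732618033427
ring [ 0.6417 -0.2068  0.024 ]
holder [ 0.3522 -0.2875  0.02  ]
candle [0.6075 0.2104 0.08  ]
glass [0.4431 0.1204 0.13  ]
cap [0.5452 0.3578 0.012 ]
[[-0.9726 -0.0001  0.2326]
 [-0.2326  0.0012 -0.9726]
 [-0.0002 -1.     -0.0011]]
```

View pics/crop.png

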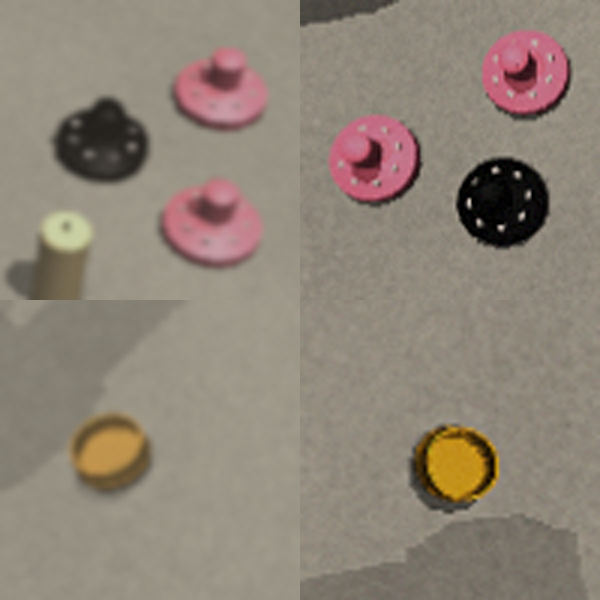

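The crops confirm the targets: the black cap with white vent dots (the pink ones are look-alikes), and the shallow yellow brass holder. Next I square the tool to the world axes and hover over the holder.

>>> jog_arm:
  series: [0, 0, 0, 0, 0.1173, 0, 1, 0, 0, 0, 0, 0.1173, 0, 1, -2.55, 0.87, -2.45, 0, 0, 0, 1, -2.55, 0.87, -2.45, 0, 0, 0, 1, -2.55, 0.87, -2.45, 0, 0, 0, 1]

```text
t: 0.57
ee_pos: [0.199, -0.4361, 0.2125]
ee_rot: [-0.002, -2.221, 2.22]
wrist_force: [0.6, -0.2, 0.1]
grip_width: 0.0858
```

>>> jog_arm:
  series: [-2.55, 0.87, -2.45, 0, 0, 0, 1, -2.55, 0.87, -2.45, 0, 0, 0, 1, -2.55, 0.87, -2.45, 0, 0, 0, 1, -2.55, 0.87, -2.45, 0, 0, 0, 1, -2.55, 0.87, -2.45, 0, 0, 0, 1]

```text
t: 0.98
ee_pos: [0.327, -0.3131, 0.1693]
ee_rot: [-0.0, -2.221, 2.221]
wrist_force: [0.5, -0.7, 0.5]
grip_width: 0.0853
```

>>> jog_arm:
  series: [-2.55, 0.87, -2.45, 0, 0, 0, 1, 0, 0, 0, 0, 0, 0, 1, 0, 0, 0, 0, 0, 0, 1]

```text
t: 1.23
ee_pos: [0.3523, -0.2885, 0.1605]
ee_rot: [-0.006, 2.221, -2.219]
wrist_force: [0.3, -0.9, 0.4]
grip_width: 0.0852
```

```bash
python3 - <<'E'
from h import *
s=manip.state();im=camera("wrist");cv2.imwrite("pics/w1.png",im);print(s["ee_pos"],s["q"]);print(R.from_rotvec(s["ee_rot"]).as_matrix())
hsv=cv2.cvtColor(im,cv2.COLOR_BGR2HSV)
m=(hsv[...,1]>130)&(hsv[...,0]>10)&(hsv[...,0]<35)
C=cam("wrist",s);b=blob(m);print(b.min(0),b.max(0),len(b))
print(circ(onplane(C,b,.028)),circ(onplane(C,b,.0105)))
E
```

```text
[ 0.3523 -0.2885  0.1605] [-0.8546  0.3041  1.823  -0.0002  1.016   0.7121]
[[-1.     -0.0011  0.0043]
 [-0.0043  0.001  -1.    ]
 [ 0.0011 -1.     -0.001 ]]
[23 21] [111  95] 248
[ 0.4716 -0.1009  0.0391] [ 0.4752 -0.0887  0.0417]
```

View pics/w1.png

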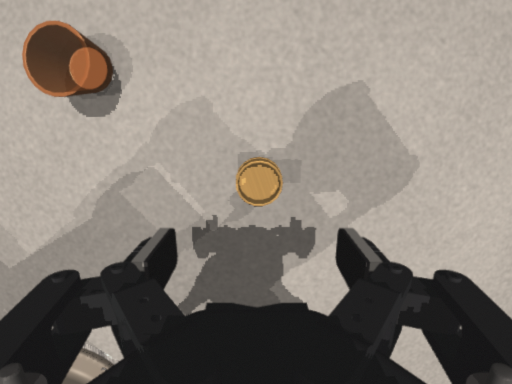

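The wrist view shows the brass holder at (259,182) and the amber cup at upper left (65,60).

```bash
cat >> h.py <<'E'
def brass(im):
    hsv=cv2.cvtColor(im,cv2.COLOR_BGR2HSV);return (hsv[...,1]>95)&(hsv[...,0]>14)&(hsv[...,0]<30)
E
python3 - <<'E'
from h import *
s=manip.state();im=cv2.imread("pics/w1.png");C=cam("wrist",s)
b=blob(brass(im),(259,182));print(b.min(0),b.max(0),len(b),cv2.fitEllipse(b))
for z in(.028,.012):print(z,circ(onplane(C,b,z)))
# edges: side left/right of flange, near point
print(im[182,225:245],im[182,275:290])
E
```

```text
[236 157] [282 205] 135 ((258.5802001953125, 181.25267028808594), (46.15715789794922, 48.23234558105469), 176.38148498535156)
0.028 [ 0.3512 -0.2925  0.0248]
0.012 [ 0.3473 -0.2927  0.0263]
[[154 164 173]
 [154 164 173]
 [153 162 171]
 [150 160 168]
 [149 159 167]
 [151 161 169]
 [155 165 174]
 [158 168 177]
 [159 170 178]
 [156 167 176]
 [137 158 177]
 [ 91 142 180]
 [ 73 124 160]
 [ 55  93 120]
 [ 73 124 160]
 [ 85 144 186]
 [ 93 158 204]
 [103 177 223]
 [104 178 224]
 [102 174 221]] [[ 82 140 181]
 [ 84 141 183]
 [ 83 141 183]
 [ 72 121 157]
 [ 45  75  96]
 [ 57  96 124]
 [ 80 132 171]
 [ 94 132 164]
 [118 130 142]
 [132 140 148]
 [134 143 150]
 [136 144 151]
 [135 143 151]
 [137 145 153]
 [138 147 154]]
```

>>> jog_arm:
  series: [0.26, 2.5, 0.41, 0, 0, 0, 1, 0, 2.5, 0, 0, 0, 0, 1, 0, 2.5, 0, 0, 0, 0, 1, 0, 2.5, 0, 0, 0, 0, 1, 0, 2, 0, 0, 0, 0, 1]

```text
t: 1.7
ee_pos: [0.3479, -0.2954, 0.0398]
ee_rot: [-0.002, -2.22, 2.221]
wrist_force: [-0.1, -0.4, 0.1]
grip_width: 0.0853
```

>>> jog_arm:
  series: [0, 1, 0, 0, 0, 0, 1, 0, 0.65, 0, 0, 0, 0, 1, 0, 0, 0, 0, 0, 0, 1]

```text
t: 1.95
ee_pos: [0.348, -0.2949, 0.0237]
ee_rot: [-0.001, -2.221, 2.219]
wrist_force: [0.4, -0.4, 0.8]
grip_width: 0.0851
```

>>> jog_arm:
  series: [0, 0, 0, 0, 0, 0, -1, 0, 0, 0, 0, 0, 0, -1, 0, 0, 0, 0, 0, 0, -1, 0, 0, 0, 0, 0, 0, -1, 0, 0, 0, 0, 0, 0, -1]
  grip_force: 30

```text
t: 2.37
ee_pos: [0.3493, -0.2947, 0.0256]
ee_rot: [0.001, 2.219, -2.222]
wrist_force: [-1.2, -0.4, 5.4]
grip_width: 0.0467
```

>>> jog_arm:
  series: [0, 0, 0, 0, 0, 0, -1, 0, 0, 0, 0, 0, 0, -1, 0, 0, 0, 0, 0, 0, -1]

```text
t: 2.62
ee_pos: [0.3493, -0.2947, 0.0256]
ee_rot: [0.001, 2.219, -2.223]
wrist_force: [-1.5, 0.2, 5.2]
grip_width: 0.047
```

```bash
python3 - <<'E'
from h import *
s=manip.state();print(s["ee_pos"],s["grip_width"],s["wrist_force"]);cv2.imwrite("pics/w2.png",camera("wrist"))
E
```

```text
[ 0.3493 -0.2947  0.0256] 0.0470031427452361 [-1.5121  0.226   5.208 ]
```

View pics/w2.png

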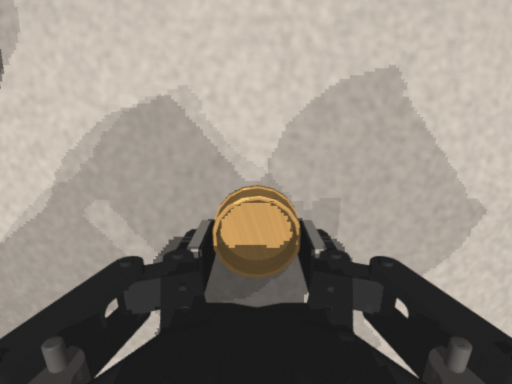

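Commanded positions match the settled readings. The holder is gripped at 47 mm, at (257,232) between the jaws. Next: lift it and look at the base.

>>> jog_arm:
  series: [0, -1.6, 0, 0, 0, 0, -1, 0, -3, 0, 0, 0, 0, -1, 0, -3, 0, 0, 0, 0, -1, 0, -3, 0, 0, 0, 0, -1, 0, -3, 0, 0, 0, 0, -1]

```text
t: 3.08
ee_pos: [0.3488, -0.2939, 0.1625]
ee_rot: [-0.0, 2.22, -2.222]
wrist_force: [-0.1, 0.1, -1.6]
grip_width: 0.0466
```

>>> jog_arm:
  series: [-2.87, 0, -1.25, 0, 0, 0, -1, -2.87, 0, -1.25, 0, 0, 0, -1, -2.87, 0, -1.25, 0, 0, 0, -1, -2.87, 0, -1.25, 0, 0, 0, -1, -2.87, 0, -1.25, 0, 0, 0, -1]

```text
t: 3.5
ee_pos: [0.4937, -0.2308, 0.1612]
ee_rot: [0.001, 2.22, -2.222]
wrist_force: [0.8, -1.0, -0.6]
grip_width: 0.0467
```

>>> jog_arm:
  series: [-2.87, 0, -1.25, 0, 0, 0, -1, -2.87, 0, -1.25, 0, 0, 0, -1, 0, 0, 0, 0, 0, 0, -1, 0, 0, 0, 0, 0, 0, -1, 0, 0, 0, 0, 0, 0, -1]

```text
t: 3.92
ee_pos: [0.5493, -0.2065, 0.1604]
ee_rot: [0.002, -2.221, 2.221]
wrist_force: [0.2, -1.4, -0.3]
grip_width: 0.0469
```

```bash
python3 - <<'E'
from h import *
s=manip.state();im=camera("wrist");C=cam("wrist",s);print(s["ee_pos"],s["grip_width"],s["wrist_force"]);cv2.imwrite("pics/w3.png",im)
g=cv2.cvtColor(im,cv2.COLOR_BGR2GRAY)
e=proj(C,[.637,-.207,.012])[0];print("expect",e)
h=brass(im);b=blob(h);print("holder px",b.min(0),b.max(0))
print("tcp px",proj(C,s["ee_pos"]))
E
```

```text
[ 0.5493 -0.2065  0.1604] 0.04685091851239541 [ 0.1674 -1.4063 -0.2951]
expect [256.3374  93.4822]
holder px [212 185] [300 276]
tcp px [[255.5199 237.0651]]
```

View pics/w3.png

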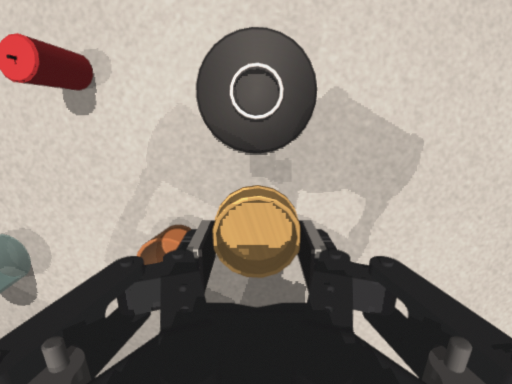

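The wrist view shows the held holder at (257,231), and the base with its ring centred near (257,91).

```bash
cat >> h.py <<'E'
def ring(im,C,near,z=.024,thr=120,R0=45):
    g=cv2.cvtColor(im,cv2.COLOR_BGR2GRAY);m=g>thr
    yy,xx=np.mgrid[:g.shape[0],:g.shape[1]];m&=np.hypot(xx-near[0],yy-near[1])<R0
    b=blob(m);return circ(onplane(C,b,z)),b
E
python3 - <<'E'
from h import *
s=manip.state();im=cv2.imread("pics/w3.png");C=cam("wrist",s)
g=cv2.cvtColor(im,cv2.COLOR_BGR2GRAY)
c,b=ring(im,C,(257,91));print("ring outer",c,b.min(0),b.max(0))
b=blob((g<95)&(np.mgrid[:384,:512][0]<158),(257,91));print("plate",circ(onplane(C,b,.012)),circ(onplane(C,b,.006)),b.min(0),b.max(0))
b=blob(brass(im));z=s["ee_pos"][2]
for zz,nm in((z+.0024,"rim"),(z-.0136,"flange")):
    c=circ(onplane(C,b,zz));print(nm,c[:2]-s["ee_pos"][:2],c[2])
    P=onplane(C,b,zz);print(P.min(0)-s["ee_pos"],P.max(0)-s["ee_pos"])
E
```

```text
ring outer [ 0.6382 -0.2071  0.0259] [229  62] [283 118]
plate [ 0.6375 -0.2072  0.0608] [ 0.638  -0.2072  0.0621] [197  27] [316 154]
rim [ 0.003  -0.0003] 0.02560360566663597
[-0.0233 -0.0245  0.0024] [0.0305 0.024  0.0024]
flange [-0.0043 -0.0003] 0.02866970492233674
[-0.0338 -0.0273 -0.0136] [ 0.0264  0.0269 -0.0136]
```

>>> jog_arm:
  series: [-2.2, 0, 0, 0, 0, 0, -1, -2.2, 0, 0, 0, 0, 0, -1, -2.2, 0, 0, 0, 0, 0, -1, -2.19, 0, 0.03, 0, 0, 0, -1, 0, 2, 0, 0, 0, 0, -1]

```text
t: 4.38
ee_pos: [0.6421, -0.2088, 0.1447]
ee_rot: [0.012, 2.212, -2.221]
wrist_force: [-0.7, -0.1, -0.1]
grip_width: 0.0466
```

>>> jog_arm:
  series: [0, 3, 0, 0, 0, 0, -1, 0, 3, 0, 0, 0, 0, -1, 0, 2.4, 0, 0, 0, 0, -1, 0, 0, 0, 0, 0, 0, -1, 0, 0, 0, 0, 0, 0, -1]

```text
t: 4.8
ee_pos: [0.6364, -0.2075, 0.0559]
ee_rot: [0.002, -2.221, 2.218]
wrist_force: [1.0, -0.5, -0.7]
grip_width: 0.0466
```

>>> jog_arm:
  series: [0, 0.5, 0, 0, 0, 0, -1, 0, 0.4, 0, 0, 0, 0, -1, 0, 0.3, 0, 0, 0, 0, -1, 0, 0, 0, 0, 0, 0, -1, 0, 0, 0, 0, 0, 0, -1]

```text
t: 5.22
ee_pos: [0.638, -0.207, 0.045]
ee_rot: [0.0, 2.221, -2.221]
wrist_force: [-0.2, -0.5, 0.0]
grip_width: 0.0462
```

>>> jog_arm:
  series: [0, 0.2, 0, 0, 0, 0, -1, 0, 0.1, 0, 0, 0, 0, -1, 0, 0.1, 0, 0, 0, 0, -1, 0, 0, 0, 0, 0, 0, -1, 0, 0, 0, 0, 0, 0, -1]

```text
t: 5.63
ee_pos: [0.6379, -0.2069, 0.0407]
ee_rot: [0.0, 2.221, -2.221]
wrist_force: [-0.4, 0.2, 1.4]
grip_width: 0.0467
```

```bash
python3 - <<'E'
from h import *
s=manip.state();print(s["ee_pos"],s["wrist_force"])
im=camera("scene");S=cam("scene");cv2.imwrite("pics/s4.png",im)
E
```

```text
[ 0.6379 -0.2069  0.0407] [-0.4409  0.1982  1.374 ]
```

>>> jog_arm:
  series: [0, 0.05, 0, 0, 0, 0, -1, 0, 0, 0, 0, 0, 0, 0.3, 0, 0, 0, 0, 0, 0, 1, 0, 0, 0, 0, 0, 0, 1, 0, 0, 0, 0, 0, 0, 1]

```text
t: 6.1
ee_pos: [0.6378, -0.2069, 0.0398]
ee_rot: [-0.0, 2.221, -2.221]
wrist_force: [0.1, -0.1, 0.3]
grip_width: 0.0855
```

>>> jog_arm:
  series: [0, 0, 0, 0, 0, 0, 1, 0, -2, 0, 0, 0, 0, 1, 0, -3.5, 0, 0, 0, 0, 1, 0, -3.5, 0, 0, 0, 0, 1, 0, -3.05, 0, 0, 0, 0, 1]

```text
t: 6.52
ee_pos: [0.6379, -0.207, 0.1625]
ee_rot: [0.001, 2.221, -2.221]
wrist_force: [1.3, 0.2, 0.6]
grip_width: 0.0854
```

>>> jog_arm:
  series: [2, 0, 0, 0, 0, 0, 1, 2, 0, 0, 0, 0, 0, 1, 0, 0, 0, 0, 0, 0, 1, 0, 0, 0, 0, 0, 0, 1]

```text
t: 6.85
ee_pos: [0.5974, -0.207, 0.1609]
ee_rot: [-0.001, -2.221, 2.222]
wrist_force: [0.9, 0.2, -0.4]
grip_width: 0.0853
```

```bash
python3 - <<'E'
from h import *
s=manip.state();im=camera("wrist");C=cam("wrist",s);print(s["ee_pos"],s["grip_width"])
b=blob(brass(im));z=.043;P=onplane(C,b,z);print("rim",circ(P),b.min(0),b.max(0));P=onplane(C,b,.027);print("flange",circ(P))
g=cv2.cvtColor(im,cv2.COLOR_BGR2GRAY);mm=(np.hypot(*(np.indices(g.shape)-np.array([b.mean(0)[1],b.mean(0)[0]])[:,None,None]))<90)
p=blob((g<95)&mm|cv2.drawContours(np.zeros_like(g),[b],-1,1,-1).astype(bool));print("plate",circ(onplane(C,p,.006)),p.min(0),p.max(0))
cv2.imwrite("pics/w5.png",im)
T=camera("top");cv2.imwrite("pics/t5.png",np.hstack([cv2.resize(im[:260,120:392],(400,382)),cv2.resize(T[80:200,300:426],(400,382),interpolation=cv2.INTER_CUBIC)]))
E
```

```text
[ 0.5974 -0.207   0.1609] 0.08530305295513649
rim [ 0.6388 -0.2075  0.0248] [230 115] [283 168]
flange [ 0.6373 -0.2075  0.0263]
plate [ 0.6378 -0.2066  0.062 ] [198  79] [313 196]
```

View pics/t5.png

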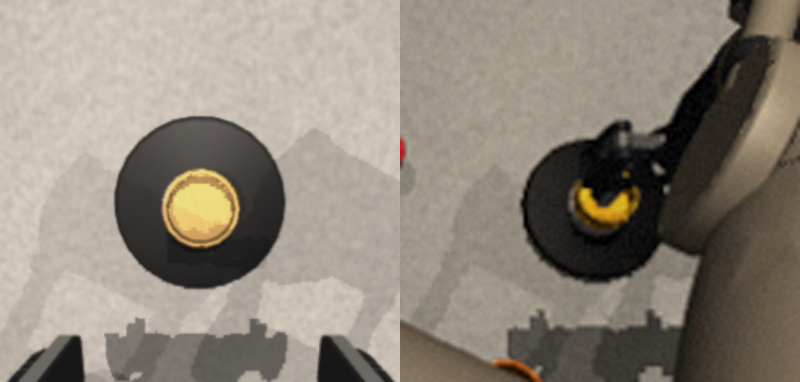

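The holder is concentric and flush in the ring. The rim fit gives (.638,-.2075) with r 24.8 mm, and the plate centre is (.638,-.207). Next is the ivory candle.

>>> jog_arm:
  series: [0, -0.4, -3.48, 0, 0, 0, 1, 0, -0.4, -3.48, 0, 0, 0, 1, 0, -0.4, -3.48, 0, 0, 0, 1, 0, -0.4, -3.48, 0, 0, 0, 1, 0, -0.4, -3.48, 0, 0, 0, 1]

```text
t: 7.37
ee_pos: [0.5984, -0.0312, 0.1803]
ee_rot: [-0.0, 2.221, -2.221]
wrist_force: [0.6, 0.9, -0.4]
grip_width: 0.0852
```

>>> jog_arm:
  series: [0, 0, -3.48, 0, 0, 0, 1, 0, 0, -3.48, 0, 0, 0, 1, 0, 0, -3.48, 0, 0, 0, 1, 0, 0, -3.48, 0, 0, 0, 1, 0, 0, -3.48, 0, 0, 0, 1]

```text
t: 7.78
ee_pos: [0.5982, 0.1433, 0.1801]
ee_rot: [-0.001, 2.221, -2.221]
wrist_force: [0.7, 0.0, 0.2]
grip_width: 0.0855
```

>>> jog_arm:
  series: [0, 0, -3.48, 0, 0, 0, 1, 0, 0, -3.48, 0, 0, 0, 1, 0, 0, 0, 0, 0, 0, 1, 0, 0, 0, 0, 0, 0, 1, 0, 0, 0, 0, 0, 0, 1]

```text
t: 8.2
ee_pos: [0.598, 0.2107, 0.1799]
ee_rot: [-0.002, 2.22, -2.222]
wrist_force: [0.7, -0.0, 0.5]
grip_width: 0.0851
```

```bash
python3 - <<'E'
from h import *
s=manip.state();im=camera("wrist");C=cam("wrist",s);print(s["ee_pos"],s["q"]);cv2.imwrite("pics/w6.png",im)
print("expect top",proj(C,[[.606,.2107,.08],[.606,.2107,0]]))
E
```

```text
[0.598  0.2107 0.1799] [ 0.2182  0.5896  1.286  -0.0006  1.2666  1.7882]
expect top [[255.7566 181.1762]
 [255.8469 165.6003]]
```

View pics/w6.png

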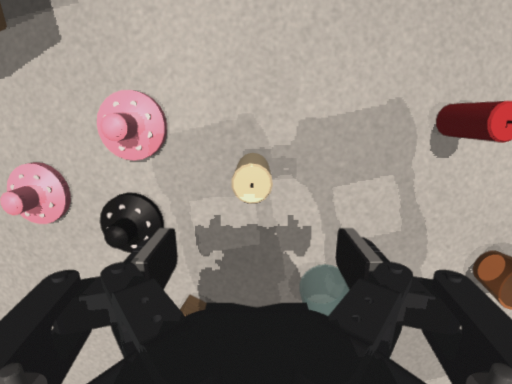

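The ivory candle's top is at (252,183), wick up. The black cap is at (130,225), the pink look-alikes at (130,125) and (35,190), and the glass at (325,290).

```bash
python3 - <<'E'
from h import *
s=manip.state();im=cv2.imread("pics/w6.png");C=cam("wrist",s)
hsv=cv2.cvtColor(im,cv2.COLOR_BGR2HSV);m=(hsv[...,0]>18)&(hsv[...,0]<40)&(hsv[...,1]>50)
print(hsv[183,240],hsv[160,252],hsv[120,252])
b=blob(m&(hsv[...,2]>170),(252,183));P=onplane(C,b,.08);print(circ(P),circ(P,.019),b.min(0),b.max(0))
print(circ(P,.019)-s["ee_pos"][:2])
E
```

```text
[ 22  66 228] [ 18  74 137] [ 17  27 169]
[0.6039 0.2139 0.0177] [0.6038 0.2138] [232 163] [271 202]
[0.0058 0.0039]
```

>>> jog_arm:
  series: [-0.6, 2.6, -0.35, 0, 0, 0, 1, 0, 3, 0, 0, 0, 0, 1, 0, 3, 0, 0, 0, 0, 1, 0, 3, 0, 0, 0, 0, 1, 0, 2, 0, 0, 0, 0, 1]

```text
t: 8.67
ee_pos: [0.6029, 0.2121, 0.0415]
ee_rot: [0.001, -2.218, 2.22]
wrist_force: [-0.6, -0.7, -0.0]
grip_width: 0.0852
```

>>> jog_arm:
  series: [0, 0, 0, 0, 0, 0, 1, 0, 0, 0, 0, 0, 0, 0, 0, 0, 0, 0, 0, 0, -1, 0, 0, 0, 0, 0, 0, -1, 0, 0, 0, 0, 0, 0, -1]

```text
t: 9.08
ee_pos: [0.6049, 0.2142, 0.0465]
ee_rot: [0.004, 2.221, -2.219]
wrist_force: [-0.3, 1.9, 1.0]
grip_width: 0.0386
```

>>> jog_arm:
  series: [0, 0, 0, 0, 0, 0, -1, 0, 0, 0, 0, 0, 0, -1, 0, 0, 0, 0, 0, 0, -1, 0, 0, 0, 0, 0, 0, -1, 0, 0, 0, 0, 0, 0, -1]

```text
t: 9.5
ee_pos: [0.6049, 0.2142, 0.0465]
ee_rot: [0.003, 2.22, -2.219]
wrist_force: [-0.3, -1.4, 6.8]
grip_width: 0.0373
```

>>> jog_arm:
  series: [0, -1, 0, 0, 0, 0, -1, 0, -3, 0, 0, 0, 0, -1, 0, -4, 0, 0, 0, 0, -1, 0, -4, 0, 0, 0, 0, -1, 0, -4, 0, 0, 0, 0, -1]

```text
t: 9.92
ee_pos: [0.6031, 0.2142, 0.2068]
ee_rot: [0.001, -2.221, 2.221]
wrist_force: [1.1, 0.1, -0.8]
grip_width: 0.0372
```

```bash
python3 - <<'E'
from h import *
s=manip.state();im=camera("wrist");C=cam("wrist",s);print(s["ee_pos"],s["grip_width"]);cv2.imwrite("pics/w7.png",im)
hsv=cv2.cvtColor(im,cv2.COLOR_BGR2HSV);m=(hsv[...,0]>18)&(hsv[...,0]<40)&(hsv[...,1]>50)
b=blob(m&(hsv[...,2]>170));P=onplane(C,b,s["ee_pos"][2]+.036);c=circ(P);print(c,c[:2]-s["ee_pos"][:2],b.min(0),b.max(0))
E
```

```text
[0.6031 0.2142 0.2068] 0.0372231772179665
[0.6131 0.2139 0.0109] [ 0.01   -0.0003] [219 233] [294 264]
```

View pics/w7.png

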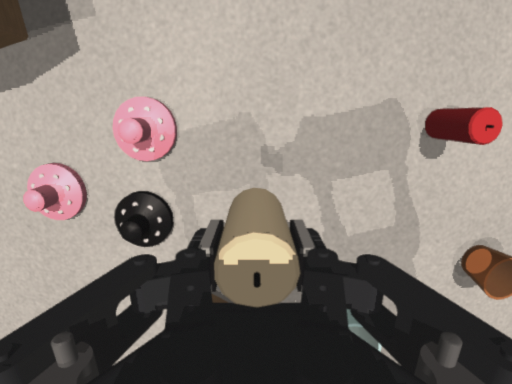

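The candle is held, with its top disc at about (257,270) and its foot's far edge at row 188. I'll use these rows to find its x offset in the grip.

```bash
python3 - <<'E'
from h import *
s=manip.state();im=cv2.imread("pics/w7.png");C=cam("wrist",s);print(s["ee_pos"])
print(im[180:196,257].tolist());print(im[228:238,240].tolist());print(im[298:312,257].tolist())
e=s["ee_pos"];zt=e[2]+.0335;zb=e[2]-.0465
for n,p,z,r in(("top -x",(257,305.5),zt,-.019),("top +x",(257,233),zt,.019),("bot +x",(257,188),zb,.018),("wick base",(257,285),zt,0),("top L",(214.5,270),zt,0),("top R",(300,270),zt,0)):
    w=onplane(C,p,z)[0];print(n,w[:2]-e[:2]-[r,0])
E
```

```text
[0.6066 0.2151 0.2167]
[[156, 166, 174], [155, 165, 174], [154, 164, 173], [153, 163, 171], [153, 162, 171], [153, 163, 172], [154, 164, 172], [146, 157, 167], [107, 128, 143], [97, 121, 137], [97, 121, 136], [96, 121, 136], [97, 122, 137], [97, 122, 137], [98, 122, 137], [98, 122, 137]]
[[97, 121, 136], [97, 121, 136], [98, 122, 137], [97, 122, 136], [97, 122, 137], [97, 121, 137], [100, 124, 140], [114, 143, 162], [149, 188, 213], [161, 203, 223]]
[[86, 107, 121], [86, 107, 120], [86, 107, 120], [85, 106, 120], [86, 107, 120], [86, 107, 121], [86, 107, 120], [84, 105, 118], [73, 90, 100], [46, 54, 60], [27, 28, 29], [24, 24, 23], [25, 25, 25], [25, 25, 24]]
top -x [ 0.0003 -0.0008]
top +x [-0.0019 -0.0008]
bot +x [-0.0015 -0.0008]
wick base [-0.0079 -0.0008]
top L [-0.0004  0.0177]
top R [-0.0004 -0.0196]
```

>>> jog_arm:
  series: [-0.295, 0, 3.51, 0, 0, 0, -1, -0.295, 0, 3.51, 0, 0, 0, -1, -0.295, 0, 3.51, 0, 0, 0, -1, -0.295, 0, 3.51, 0, 0, 0, -1, -0.295, 0, 3.51, 0, 0, 0, -1]

```text
t: 10.38
ee_pos: [0.6182, 0.0374, 0.205]
ee_rot: [-0.001, 2.221, -2.221]
wrist_force: [0.2, -0.2, -0.9]
grip_width: 0.0373
```

>>> jog_arm:
  series: [-0.295, 0, 3.51, 0, 0, 0, -1, -0.295, 0, 3.51, 0, 0, 0, -1, -0.295, 0, 3.51, 0, 0, 0, -1, -0.295, 0, 3.51, 0, 0, 0, -1, -0.295, 0, 3.51, 0, 0, 0, -1]

```text
t: 10.8
ee_pos: [0.633, -0.1383, 0.205]
ee_rot: [-0.0, 2.221, -2.221]
wrist_force: [0.0, -0.3, -1.2]
grip_width: 0.0373
```

>>> jog_arm:
  series: [-0.295, 0, 3.51, 0, 0, 0, -1, -0.295, 0, 3.51, 0, 0, 0, -1, 0, 2.5, 0, 0, 0, 0, -1, 0, 3, 0, 0, 0, 0, -1, 0, 3, 0, 0, 0, 0, -1]

```text
t: 11.22
ee_pos: [0.6392, -0.2081, 0.1195]
ee_rot: [0.004, 2.22, -2.222]
wrist_force: [0.3, -0.5, -1.0]
grip_width: 0.0372
```

>>> jog_arm:
  series: [0, 1.7, 0, 0, 0, 0, -1, 0, 0, 0, 0, 0, 0, -1, 0, 0, 0, 0, 0, 0, -1, 0, 0, 0, 0, 0, 0, -1, 0, 0, 0, 0, 0, 0, -1]

```text
t: 11.63
ee_pos: [0.6403, -0.2074, 0.1049]
ee_rot: [0.004, 2.218, -2.221]
wrist_force: [0.1, 0.5, -0.6]
grip_width: 0.0376
```

```bash
python3 - <<'E'
from h import *
s=manip.state();print(s["ee_pos"],s["wrist_force"])
im=camera("scene");t=camera("top");cv2.imwrite("pics/s8.png",np.hstack([cv2.resize(im[225:325,160:270],(440,400),interpolation=cv2.INTER_CUBIC),cv2.resize(t[90:190,310:400],(360,400),interpolation=cv2.INTER_CUBIC)]))
E
```

```text
[ 0.6403 -0.2074  0.1049] [ 0.0606  0.5322 -0.5927]
```

View pics/s8.png

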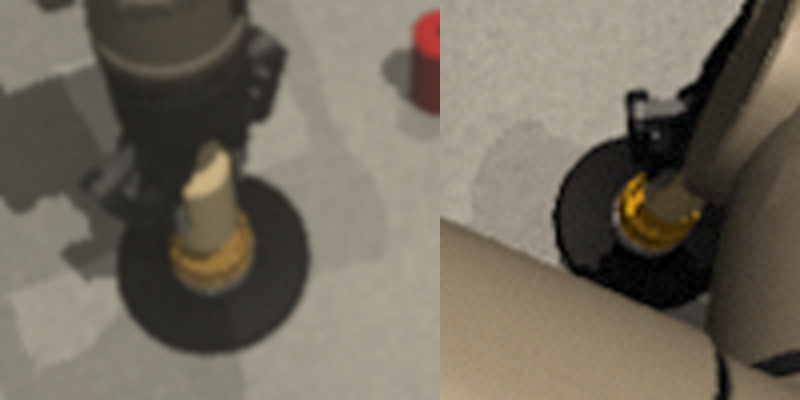

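The candle is over the cup in both views, so I lower it.

>>> jog_arm:
  series: [0.08, 0.7, 0, 0, 0, 0, -1, 0, 0.7, 0, 0, 0, 0, -1, 0, 0.6, 0, 0, 0, 0, -1, 0, 0.4, 0, 0, 0, 0, -1, 0, 0, 0, 0, 0, 0, -1]

```text
t: 12.15
ee_pos: [0.6376, -0.2067, 0.0767]
ee_rot: [0.003, -2.221, 2.219]
wrist_force: [-0.6, -0.1, -1.0]
grip_width: 0.0373
```

>>> jog_arm:
  series: [0, 0, 0, 0, 0, 0, -1, 0, 0.2, 0, 0, 0, 0, -1, 0, 0.1, 0, 0, 0, 0, -1, 0, 0, 0, 0, 0, 0, -1, 0, 0, 0, 0, 0, 0, -1]

```text
t: 12.57
ee_pos: [0.6385, -0.207, 0.0756]
ee_rot: [-0.0, 2.221, -2.221]
wrist_force: [0.0, -0.0, -0.8]
grip_width: 0.0376
```

>>> jog_arm:
  series: [0, 0.1, 0, 0, 0, 0, -1, 0, 0, 0, 0, 0, 0, -1, 0, 0.1, 0, 0, 0, 0, -1, 0, 0, 0, 0, 0, 0, -1, 0, 0, 0, 0, 0, 0, -1]

```text
t: 12.98
ee_pos: [0.6385, -0.2071, 0.0736]
ee_rot: [0.0, 2.221, -2.221]
wrist_force: [0.1, 0.3, 0.0]
grip_width: 0.0375
```

>>> jog_arm:
  series: [0, 0.1, 0, 0, 0, 0, -1, 0, 0, 0, 0, 0, 0, -1, 0, 0, 0, 0, 0, 0, -1]

```text
t: 13.23
ee_pos: [0.6386, -0.2071, 0.0735]
ee_rot: [0.001, 2.22, -2.221]
wrist_force: [-1.8, 1.1, 4.8]
grip_width: 0.0372
```

Contact came at exactly the predicted height. Now I release, rise and check.

>>> jog_arm:
  series: [0, 0, 0, 0, 0, 0, 0.2, 0, 0, 0, 0, 0, 0, 1, 0, 0, 0, 0, 0, 0, 1, 0, 0, 0, 0, 0, 0, 1, 0, 0, 0, 0, 0, 0, 1]

```text
t: 13.65
ee_pos: [0.6383, -0.207, 0.0723]
ee_rot: [0.0, -2.221, 2.221]
wrist_force: [0.2, 0.2, -0.6]
grip_width: 0.0854
```

>>> jog_arm:
  series: [0, -2, 0, 0, 0, 0, 1, 0, -3, 0, 0, 0, 0, 1, 0, -3, 0, 0, 0, 0, 1, 0, -3, 0, 0, 0, 0, 1, 0, -3, 0, 0, 0, 0, 1]

```text
t: 14.07
ee_pos: [0.6382, -0.2069, 0.2138]
ee_rot: [0.0, -2.221, 2.221]
wrist_force: [0.1, 1.0, 0.1]
grip_width: 0.0851
```

>>> jog_arm:
  series: [1.5, 0, 0, 0, 0, 0, 1, 1.5, 0, 0, 0, 0, 0, 1, 0, 0, 0, 0, 0, 0, 1, 0, 0, 0, 0, 0, 0, 1, 0, 0, 0, 0, 0, 0, 1]

```text
t: 14.48
ee_pos: [0.6088, -0.207, 0.2123]
ee_rot: [0.0, 2.221, -2.221]
wrist_force: [-0.0, -0.3, -0.0]
grip_width: 0.0855
```

```bash
python3 - <<'E'
from h import *
s=manip.state();im=camera("wrist");C=cam("wrist",s);print(s["ee_pos"],s["grip_width"])
cv2.imwrite("pics/w9.png",im[40:280,110:400])
hsv=cv2.cvtColor(im,cv2.COLOR_BGR2HSV)
e=proj(C,[.638,-.207,.107])[0];print(e,hsv[int(e[1]),int(e[0])+6])
m=(hsv[...,2]>170)&(hsv[...,1]>45)&(hsv[...,0]>19);b=blob(m,e);print("top",circ(onplane(C,b,.107)),b.min(0),b.max(0))
g=cv2.cvtColor(im,cv2.COLOR_BGR2GRAY);p=blob((g<95)|m|brass(im),proj(C,[.638,-.207,.006])[0]);print("plate",circ(onplane(C,p,.006)),p.min(0),p.max(0))
E
```

```text
[ 0.6088 -0.207   0.2123] 0.08549431984492609
[255.7528 157.1888] [ 31  24 236]
top [ 0.6386 -0.2068  0.0177] [236 137] [275 176]
plate [ 0.6375 -0.2064  0.0617] [207  95] [304 193]
```

View pics/w9.png

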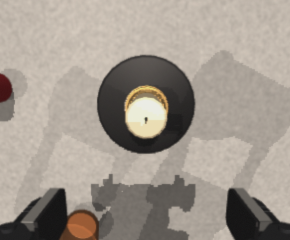

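The candle stands centred: its top is at (.6386,-.2068) and the plate centre at (.638,-.2065). Now the glass.

>>> jog_arm:
  series: [1.5, -0.07, -2.96, 0, 0, 0, 1, 1.5, -0.07, -2.96, 0, 0, 0, 1, 1.5, -0.07, -2.96, 0, 0, 0, 1, 1.5, -0.07, -2.96, 0, 0, 0, 1, 1.5, -0.07, -2.96, 0, 0, 0, 1]

```text
t: 14.95
ee_pos: [0.5331, -0.0577, 0.2155]
ee_rot: [0.001, -2.222, 2.221]
wrist_force: [0.2, 0.1, -0.5]
grip_width: 0.0855
```

>>> jog_arm:
  series: [1.5, -0.07, -2.96, 0, 0, 0, 1, 1.5, -0.07, -2.96, 0, 0, 0, 1, 1.5, -0.07, -2.96, 0, 0, 0, 1, 1.5, -0.07, -2.96, 0, 0, 0, 1, 1.5, -0.07, -2.96, 0, 0, 0, 1]

```text
t: 15.37
ee_pos: [0.458, 0.0904, 0.2193]
ee_rot: [-0.0, 2.221, -2.221]
wrist_force: [0.2, 0.1, 0.2]
grip_width: 0.0851
```

>>> jog_arm:
  series: [1.5, -0.07, -2.96, 0, 0, 0, 1, 0, 0, 0, 0, 0, 0, 1, 0, 0, 0, 0, 0, 0, 1, 0, 0, 0, 0, 0, 0, 1, 0, 0, 0, 0, 0, 0, 1]

```text
t: 15.78
ee_pos: [0.4442, 0.1178, 0.22]
ee_rot: [-0.001, -2.221, 2.222]
wrist_force: [-0.7, 0.7, 0.1]
grip_width: 0.0854
```

```bash
python3 - <<'E'
from h import *
s=manip.state();im=camera("wrist");C=cam("wrist",s);print(s["ee_pos"]);cv2.imwrite("pics/w10.png",im)
hsv=cv2.cvtColor(im,cv2.COLOR_BGR2HSV)
e=proj(C,[[.444,.1185,.13],[.444,.1185,0]]);print(e)
m=(hsv[...,0]>78)&(hsv[...,0]<115)&(hsv[...,1]>30)
b=blob(m,e[0]);print(len(b),b.min(0),b.max(0),circ(onplane(C,b,.13)),s["q"])
E
```

```text
[0.4442 0.1178 0.22  ]
[[255.0147 192.8813]
 [255.4292 166.4097]]
14 [250 191] [254 196] [0.4428 0.1206 0.0016] [ 0.0925  0.2407  1.7251 -0.0004  1.1757  1.6642]
```

View pics/w10.png

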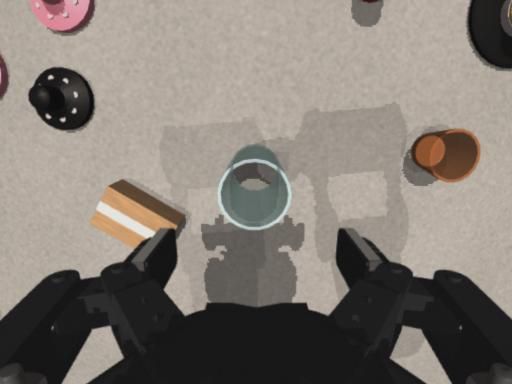

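The glass rim is centred at about (255,194). The carton at (140,215) is only 40 mm tall, well below the finger height I'll use.

```bash
cat >> h.py <<'E'
def cyan(im):
    d=im.astype(int);return (d[...,0]-d[...,2]>12)
E
python3 - <<'E'
from h import *
s=manip.state();im=cv2.imread("pics/w10.png");C=cam("wrist",s);print(s["ee_pos"])
print(im[194,214:224].tolist(),im[230,255].tolist())
b=blob(cyan(im));print(len(b),b.min(0),b.max(0))
lo=b[b[:,1]>200];P=onplane(C,lo,.13);print("rim lower arc",circ(P,.033),circ(P))
m=cyan(im)&(im[...,1]>150);q=np.argwhere(m)[:,::-1];print(len(q),q.min(0),q.max(0));q=blob(m);print("bright",circ(onplane(C,q,.13)))
E
```

```text
[0.4441 0.1177 0.22  ]
[[163, 173, 183], [166, 176, 185], [168, 178, 183], [185, 191, 182], [217, 217, 203], [217, 217, 203], [192, 196, 177], [116, 120, 110], [100, 105, 97], [101, 107, 98]] [117, 123, 116]
167 [232 161] [290 205]
rim lower arc [0.4399 0.1213] [0.4345 0.0889 0.0014]
384 [218 161] [290 229]
bright [0.4416 0.1217 0.0287]
```

```bash
python3 - <<'E'
from h import *
s=manip.state();im=cv2.imread("pics/w10.png");C=cam("wrist",s)
d=im.astype(int);m=(d[...,0]-d[...,2]>3)&(d[...,1]>150);m[:150]=0;m[240:]=0;m[:,:205]=0;m[:,300:]=0
q=np.argwhere(m)[:,::-1].astype(np.int32);h=cv2.convexHull(q)[:,0];P=onplane(C,h,.13);c=circ(P);print(len(q),len(h),h.min(0),h.max(0),c,c[:2]-s["ee_pos"][:2], np.abs(np.hypot(*(P[:,:2]-c[:2]).T)-c[2]).max())
E
```

```text
747 39 [217 159] [291 229] [0.4417 0.1192 0.0327] [-0.0024  0.0016] 0.0003958286482530632
```

Rim fit: centre (.4417,.1192), radius 32.7 mm, residual 0.4 mm. Descending around it.

>>> jog_arm:
  series: [0.24, 1, -0.16, 0, 0, 0, 1, 0, 2.5, 0, 0, 0, 0, 1, 0, 2.5, 0, 0, 0, 0, 1, 0, 2.5, 0, 0, 0, 0, 1, 0, 0, 0, 0, 0, 0, 1]

```text
t: 16.25
ee_pos: [0.4388, 0.1189, 0.1313]
ee_rot: [0.007, -2.215, 2.218]
wrist_force: [-1.1, -0.8, -0.8]
grip_width: 0.0855
```

>>> jog_arm:
  series: [0, 2, 0, 0, 0, 0, 1, 0, 2, 0, 0, 0, 0, 1, 0, 1, 0, 0, 0, 0, 1, 0, 0, 0, 0, 0, 0, 1, 0, 0, 0, 0, 0, 0, 1]

```text
t: 16.67
ee_pos: [0.4417, 0.1197, 0.0858]
ee_rot: [-0.001, -2.221, 2.221]
wrist_force: [1.2, 0.2, 0.1]
grip_width: 0.0851
```

>>> jog_arm:
  series: [0, 0, 0, 0, 0, 0, 0.8, 0, 0, 0, 0, 0, 0, 0.7, 0, 0, 0, 0, 0, 0, 0.6, 0, 0, 0, 0, 0, 0, 0.5, 0, 0, 0, 0, 0, 0, 0.4]
  grip_force: 40

```text
t: 17.08
ee_pos: [0.4417, 0.1201, 0.0865]
ee_rot: [0.002, 2.22, -2.22]
wrist_force: [-0.7, -3.1, 7.6]
grip_width: 0.0663
```

>>> jog_arm:
  series: [0, 0, 0, 0, 0, 0, -1, 0, 0, 0, 0, 0, 0, -1, 0, 0, 0, 0, 0, 0, -1, 0, 0, 0, 0, 0, 0, -1, 0, 0, 0, 0, 0, 0, -1]

```text
t: 17.5
ee_pos: [0.4417, 0.1201, 0.0865]
ee_rot: [0.002, 2.22, -2.22]
wrist_force: [-1.0, -1.7, 6.4]
grip_width: 0.0665
```

```bash
python3 - <<'E'
from h import *
s=manip.state();print(s["ee_pos"],s["ee_rot"],s["grip_width"],s["wrist_force"])
E
```

```text
[0.4417 0.1201 0.0865] [ 0.0023  2.2199 -2.2202] 0.06646068001600719 [-1.0204 -1.6571  6.3992]
```

>>> jog_arm:
  series: [0, -0.5, 0, 0, 0, 0, -1, 0, -1.5, 0, 0, 0, 0, -1, 0, -2.5, 0, 0, 0, 0, -1, 0, -3, 0, 0, 0, 0, -1, 0, -3, 0, 0, 0, 0, -1]

```text
t: 17.92
ee_pos: [0.4402, 0.1201, 0.1914]
ee_rot: [0.002, -2.221, 2.221]
wrist_force: [0.3, -0.7, -1.6]
grip_width: 0.0664
```

>>> jog_arm:
  series: [0, -3, 0, 0, 0, 0, -1, 0, -2, 0, 0, 0, 0, -1, 0, 0, 0, 0, 0, 0, -1, 0, 0, 0, 0, 0, 0, -1, 0, 0, 0, 0, 0, 0, -1]

```text
t: 18.33
ee_pos: [0.4401, 0.1201, 0.2392]
ee_rot: [0.002, -2.22, 2.221]
wrist_force: [-0.2, -0.2, -3.2]
grip_width: 0.0664
```

```bash
python3 - <<'E'
from h import *
s=manip.state();im=camera("wrist");C=cam("wrist",s);e=s["ee_pos"];print(e,s["ee_rot"],s["grip_width"],s["wrist_force"]);cv2.imwrite("pics/w11.png",im)
print(proj(C,[e+[x,0,.0435] for x in(-.033,0,.033)]),proj(C,[e+[x,0,-.0865] for x in(-.033,0,.033)]))
E
```

```text
[0.4401 0.1201 0.2392] [ 0.0024 -2.2203  2.2209] 0.06635061351055274 [-0.1692 -0.2209 -3.2001]
[[255.4284 348.0794]
 [255.2459 284.1121]
 [255.0361 206.2581]] [[255.838  228.797 ]
 [255.7742 193.6086]
 [255.7065 155.6806]]
```

View pics/w11.png

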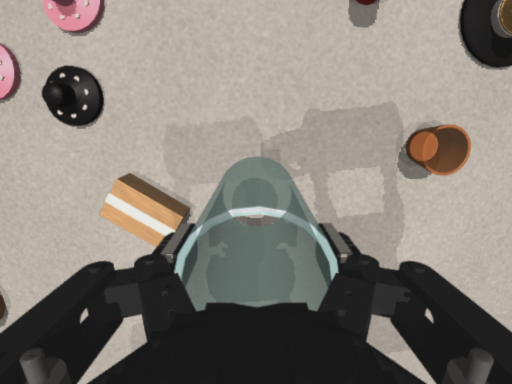

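The glass is held upright: rim near edge at row 208 and foot far edge at row 157, both as predicted for a centred grip (offset about -1 mm in x). Carrying it over to the candle.

>>> jog_arm:
  series: [-1.66, 0, 2.725, 0, 0, 0, -1, -1.66, 0, 2.725, 0, 0, 0, -1, -1.66, 0, 2.725, 0, 0, 0, -1, -1.66, 0, 2.725, 0, 0, 0, -1, -1.66, 0, 2.725, 0, 0, 0, -1]

```text
t: 18.8
ee_pos: [0.5238, -0.0173, 0.2384]
ee_rot: [0.004, -2.221, 2.219]
wrist_force: [0.5, 0.1, -1.6]
grip_width: 0.0663
```

>>> jog_arm:
  series: [-1.66, 0, 2.725, 0, 0, 0, -1, -1.66, 0, 2.725, 0, 0, 0, -1, -1.66, 0, 2.725, 0, 0, 0, -1, -1.66, 0, 2.725, 0, 0, 0, -1, -1.66, 0, 2.725, 0, 0, 0, -1]

```text
t: 19.22
ee_pos: [0.6069, -0.1536, 0.2379]
ee_rot: [0.004, -2.221, 2.218]
wrist_force: [0.2, -0.4, -1.3]
grip_width: 0.0664
```

>>> jog_arm:
  series: [-1.66, 0, 2.725, 0, 0, 0, -1, -1.66, 0, 2.725, 0, 0, 0, -1, 0, 0, 0, 0, 0, 0, -1, 0, 0, 0, 0, 0, 0, -1, 0, 0, 0, 0, 0, 0, -1]

```text
t: 19.63
ee_pos: [0.6395, -0.2062, 0.2381]
ee_rot: [0.004, -2.222, 2.218]
wrist_force: [-1.1, 0.5, -1.6]
grip_width: 0.0665
```

```bash
python3 - <<'E'
from h import *
s=manip.state();print(s["ee_pos"],s["ee_rot"],s["grip_width"],s["wrist_force"])
E
```

```text
[ 0.6395 -0.2062  0.2381] [ 0.0037 -2.2218  2.2177] 0.06645408146726957 [-1.0777  0.5351 -1.5992]
```

>>> jog_arm:
  series: [0.05, 1.5, 0.07, 0, 0, 0, -1, 0, 1.5, 0, 0, 0, 0, -1, 0, 2, 0, 0, 0, 0, -1, 0, 2, 0, 0, 0, 0, -1, 0, 1.5, 0, 0, 0, 0, -1]

```text
t: 20.05
ee_pos: [0.6386, -0.2055, 0.1535]
ee_rot: [0.004, -2.223, 2.22]
wrist_force: [0.8, -0.7, -1.7]
grip_width: 0.0663
```

>>> jog_arm:
  series: [0, 0.7, 0, 0, 0, 0, -1, 0, 0, 0, 0, 0, 0, -1, 0, 0, 0, 0, 0, 0, -1, 0, 0, 0, 0, 0, 0, -1, 0, 0, 0, 0, 0, 0, -1]

```text
t: 20.47
ee_pos: [0.6403, -0.2075, 0.1497]
ee_rot: [0.002, 2.219, -2.221]
wrist_force: [-0.0, -0.2, -2.2]
grip_width: 0.0665
```

```bash
python3 - <<'E'
from h import *
s=manip.state();im=camera("wrist");C=cam("wrist",s);e=s["ee_pos"];print(e,s["wrist_force"])
g=cv2.cvtColor(im,cv2.COLOR_BGR2GRAY)
print("plate expect",proj(C,[[.700,-.207,.012],[.638,-.207,.012],[.638,-.145,.012],[.638,-.269,.012]]),"glass bottom +x",proj(C,[e+[x,0,-.0865] for x in(0,.032)]))
w=im[60:300,130:380];cv2.imwrite("pics/w12.png",np.hstack([cv2.resize(w,None,fx=1.6,fy=1.6),cv2.resize(camera("scene")[215:325,160:270],(384,384),interpolation=cv2.INTER_CUBIC)]))
E
```

```text
[ 0.6403 -0.2075  0.1497] [-0.0059 -0.2107 -2.1727]
plate expect [[255.1054 122.3653]
 [255.229  182.6753]
 [196.6195 182.766 ]
 [313.8449 182.6178]] glass bottom +x [[255.6902 194.0211]
 [255.6293 157.2901]]
```

View pics/w12.png

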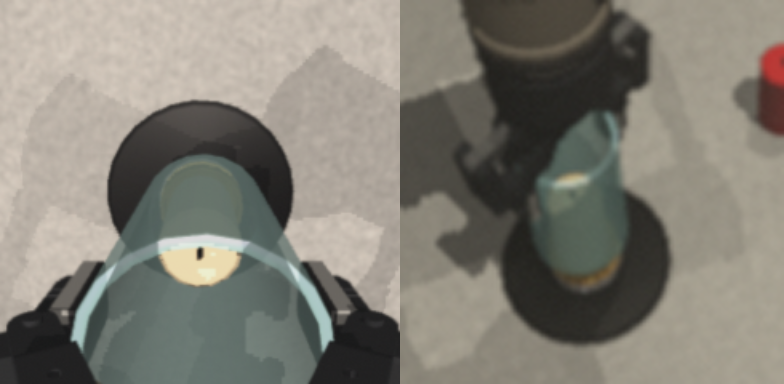

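The wrist crop (left half) shows the candle inside the glass with the plate around it. The scene crop (right half) shows the glass above the brass cup. Lowering further.

>>> jog_arm:
  series: [0.08, 1, 0, 0, 0, 0, -1, 0, 1, 0, 0, 0, 0, -1, 0, 1, 0, 0, 0, 0, -1, 0, 0.5, 0, 0, 0, 0, -1, 0, 0, 0, 0, 0, 0, -1]

```text
t: 20.98
ee_pos: [0.6378, -0.2071, 0.1106]
ee_rot: [0.004, -2.221, 2.218]
wrist_force: [-0.0, 0.1, -3.0]
grip_width: 0.0664
```

>>> jog_arm:
  series: [0, 0.5, 0, 0, 0, 0, -1, 0, 0.4, 0, 0, 0, 0, -1, 0, 0.3, 0, 0, 0, 0, -1, 0, 0, 0, 0, 0, 0, -1, 0, 0, 0, 0, 0, 0, -1]

```text
t: 21.4
ee_pos: [0.6389, -0.2075, 0.1011]
ee_rot: [-0.0, 2.221, -2.221]
wrist_force: [-0.2, 0.1, -1.6]
grip_width: 0.066
```

>>> jog_arm:
  series: [0, 0.1, 0, 0, 0, 0, -1, 0, 0.1, 0, 0, 0, 0, -1, 0, 0, 0, 0, 0, 0, -1, 0, 0, 0, 0, 0, 0, -1]

```text
t: 21.73
ee_pos: [0.6389, -0.2075, 0.0993]
ee_rot: [-0.0, 2.221, -2.221]
wrist_force: [0.4, 0.1, -2.9]
grip_width: 0.0664
```

>>> jog_arm:
  series: [0, 0.1, 0, 0, 0, 0, -1, 0, 0, 0, 0, 0, 0, -1, 0, 0, 0, 0, 0, 0, -1]

```text
t: 21.98
ee_pos: [0.6391, -0.2076, 0.0987]
ee_rot: [0.001, 2.221, -2.221]
wrist_force: [-0.6, 0.5, 0.8]
grip_width: 0.0663
```

>>> jog_arm:
  series: [0, 0.05, 0, 0, 0, 0, -1, 0, 0, 0, 0, 0, 0, -1, 0, 0, 0, 0, 0, 0, 0.7, 0, 0, 0, 0, 0, 0, 1, 0, 0, 0, 0, 0, 0, 1]

```text
t: 22.4
ee_pos: [0.6389, -0.2075, 0.0974]
ee_rot: [0.0, -2.221, 2.221]
wrist_force: [-0.0, 0.4, 0.1]
grip_width: 0.0851
```

>>> jog_arm:
  series: [0, 0, 0, 0, 0, 0, 1, 0, 0, 0, 0, 0, 0, 1, 0, -1.5, 0, 0, 0, 0, 1, 0, -2.5, 0, 0, 0, 0, 1, 0, -2.5, 0, 0, 0, 0, 1]

```text
t: 22.82
ee_pos: [0.6383, -0.2073, 0.1623]
ee_rot: [0.003, -2.221, 2.219]
wrist_force: [-0.2, -0.9, 0.7]
grip_width: 0.0855
```

>>> jog_arm:
  series: [0, -3, 0, 0, 0, 0, 1, 0, -3, 0, 0, 0, 0, 1, 0, 0, 0, 0, 0, 0, 1, 0, 0, 0, 0, 0, 0, 1, 0, 0, 0, 0, 0, 0, 1]

```text
t: 23.23
ee_pos: [0.6386, -0.2074, 0.222]
ee_rot: [0.001, -2.221, 2.221]
wrist_force: [-0.0, 0.1, -0.9]
grip_width: 0.0858
```

```bash
cat >> h.py <<'E'
def rim(im,C,c,z,r=.036):
    d=im.astype(int);m=(d[...,0]-d[...,2]>3)&(d[...,1]>150)
    e=proj(C,[c[0],c[1],z])[0];R0=np.hypot(*(proj(C,[c[0],c[1]+r,z])[0]-e))*1.12
    yy,xx=np.mgrid[:384,:512];m&=np.hypot(xx-e[0],yy-e[1])<R0
    h=cv2.convexHull(np.argwhere(m)[:,::-1].astype(np.int32))[:,0];P=onplane(C,h,z);k=circ(P)
    return k,len(h),h.min(0),h.max(0),np.abs(np.hypot(*(P[:,:2]-k[:2]).T)-k[2]).max()
E
python3 - <<'E'
from h import *
s=manip.state();im=camera("wrist");C=cam("wrist",s);print(s["ee_pos"],s["wrist_force"]);cv2.imwrite("pics/w13.png",im)
print(rim(im,C,(.638,-.207),.142))
E
```

```text
[ 0.6386 -0.2074  0.222 ] [-0.0278  0.0623 -0.9022]
(array([ 0.6392, -0.2085,  0.0326]), 35, array([219, 158], dtype=int32), array([296, 230], dtype=int32), np.float64(0.0010152485349799942))
```

The glass stands flat: its rim fits r 32.6 mm at z=.142, centred at (.639,-.208). Now the black cap.

>>> jog_arm:
  series: [0.606, 0, -3.54, 0, 0, 0, 1, 0.606, 0, -3.54, 0, 0, 0, 1, 0.606, 0, -3.54, 0, 0, 0, 1, 0.606, 0, -3.54, 0, 0, 0, 1, 0.606, 0, -3.54, 0, 0, 0, 1]

```text
t: 23.7
ee_pos: [0.6073, -0.029, 0.2209]
ee_rot: [0.003, -2.22, 2.219]
wrist_force: [0.9, -0.3, 0.3]
grip_width: 0.0849
```

>>> jog_arm:
  series: [0.606, 0, -3.54, 0, 0, 0, 1, 0.606, 0, -3.54, 0, 0, 0, 1, 0.606, 0, -3.54, 0, 0, 0, 1, 0.606, 0, -3.54, 0, 0, 0, 1, 0.606, 0, -3.54, 0, 0, 0, 1]

```text
t: 24.12
ee_pos: [0.577, 0.148, 0.221]
ee_rot: [0.003, -2.219, 2.22]
wrist_force: [1.2, 0.2, 0.2]
grip_width: 0.0854
```

>>> jog_arm:
  series: [0.606, 0, -3.54, 0, 0, 0, 1, 0.606, 0, -3.54, 0, 0, 0, 1, 0.606, 0, -3.54, 0, 0, 0, 1, 0.606, 0, -3.54, 0, 0, 0, 1, 0.606, 0, -3.54, 0, 0, 0, 1]

```text
t: 24.53
ee_pos: [0.5467, 0.3249, 0.2209]
ee_rot: [0.003, -2.219, 2.222]
wrist_force: [0.9, 0.9, -0.2]
grip_width: 0.0854
```

>>> jog_arm:
  series: [0.606, 3, -3.54, 0, 0, 0, 1, 0, 2.2, 0, 0, 0, 0, 1, 0, 0, 0, 0, 0, 0, 1, 0, 0, 0, 0, 0, 0, 1, 0, 0, 0, 0, 0, 0, 1]

```text
t: 24.95
ee_pos: [0.5431, 0.3542, 0.1744]
ee_rot: [-0.001, -2.221, 2.222]
wrist_force: [0.8, 0.0, 1.3]
grip_width: 0.0856
```

```bash
python3 - <<'E'
from h import *
s=manip.state();im=camera("wrist");C=cam("wrist",s);print(s["ee_pos"],s["q"]);cv2.imwrite("pics/w14.png",im)
g=im.max(2);e=proj(C,[.542,.359,.01])[0];print(e)
m=g<75;m[230:]=0;b=blob(m,e);print(b.min(0),b.max(0))
for z in(.0,.008):print(z,circ(onplane(C,b,z)))
E
```

```text
[0.5431 0.3542 0.1744] [ 0.46    0.6203  1.2457 -0.0004  1.2756  2.0317]
[251.7139 175.8693]
[212 148] [278 213]
0.0 [0.5324 0.3668 0.0395]
0.008 [0.5343 0.3664 0.0385]
```

View pics/w14.png

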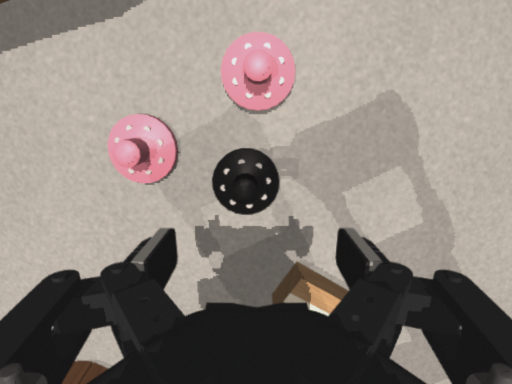

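The cap is at (246,181), black with white vents. The pink look-alikes are at (258,70) and (142,150). Its centre is about (.534,.3666), so I go down on the neck.

>>> jog_arm:
  series: [0.92, 1.6, -1.24, 0, 0, 0, 1, 0, 3, 0, 0, 0, 0, 1, 0, 3, 0, 0, 0, 0, 1, 0, 3, 0, 0, 0, 0, 1, 0, 0, 0, 0, 0, 0, 1]

```text
t: 25.42
ee_pos: [0.5312, 0.3649, 0.0634]
ee_rot: [0.007, -2.212, 2.222]
wrist_force: [-1.2, -0.3, -0.7]
grip_width: 0.0853
```

>>> jog_arm:
  series: [0, 1.5, 0, 0, 0, 0, 0.5, 0, 1, 0, 0, 0, 0, 0.5, 0, 0.5, 0, 0, 0, 0, 0.5, 0, 0, 0, 0, 0, 0, 0.5, 0, 0, 0, 0, 0, 0, 0.5]

```text
t: 25.83
ee_pos: [0.5339, 0.3674, 0.0391]
ee_rot: [0.002, 2.222, -2.22]
wrist_force: [0.8, 0.7, 0.8]
grip_width: 0.0639
```

>>> jog_arm:
  series: [0, 0, 0, 0, 0, 0, 0, 0, 0, 0, 0, 0, 0, -0.2, 0, 0, 0, 0, 0, 0, -1, 0, 0, 0, 0, 0, 0, -1, 0, 0, 0, 0, 0, 0, -1]

```text
t: 26.25
ee_pos: [0.5337, 0.3677, 0.0389]
ee_rot: [0.001, 2.221, -2.22]
wrist_force: [-1.7, -0.9, 6.4]
grip_width: 0.0259
```

>>> jog_arm:
  series: [0, 0, 0, 0, 0, 0, -1, 0, 0, 0, 0, 0, 0, -1, 0, 0, 0, 0, 0, 0, -1, 0, 0, 0, 0, 0, 0, -1, 0, 0, 0, 0, 0, 0, -1]

```text
t: 26.67
ee_pos: [0.5337, 0.3677, 0.0389]
ee_rot: [0.001, 2.221, -2.22]
wrist_force: [-0.8, -0.3, 5.3]
grip_width: 0.0261
```

>>> jog_arm:
  series: [0, -0.6, 0, 0, 0, 0, -1, 0, -2, 0, 0, 0, 0, -1, 0, -3.5, 0, 0, 0, 0, -1, 0, -3.5, 0, 0, 0, 0, -1, 0, -3.5, 0, 0, 0, 0, -1]

```text
t: 27.08
ee_pos: [0.5327, 0.3671, 0.1699]
ee_rot: [0.002, -2.22, 2.222]
wrist_force: [1.3, 0.8, -0.9]
grip_width: 0.0258
```

>>> jog_arm:
  series: [0, -3.5, 0, 0, 0, 0, -1, 0, -3.5, 0, 0, 0, 0, -1, 0, -0.5, 0, 0, 0, 0, -1, 0, 0, 0, 0, 0, 0, -1, 0, 0, 0, 0, 0, 0, -1]

```text
t: 27.5
ee_pos: [0.5329, 0.3672, 0.2431]
ee_rot: [0.001, -2.22, 2.222]
wrist_force: [0.2, -0.0, -1.9]
grip_width: 0.0264
```

```bash
python3 - <<'E'
from h import *
s=manip.state();im=camera("wrist");C=cam("wrist",s);e=s["ee_pos"];print(e,s["grip_width"],s["wrist_force"]);cv2.imwrite("pics/w15.png",im)
g=im.max(2)
print("exp bottom +x",proj(C,[e+[.039,0,-.0389],e+[.039,0,-.0309]]),"L/R",proj(C,[e+[0,.039,-.0309],e+[0,-.039,-.0309]]))
col=g[120:230,250:262].mean(1);i=np.argmax(col<90)+120;print("top edge row",i,[col[i-122:i-115]])
for r in(190,200,210):
    x=np.where(g[r]<75)[0];print(r,x[(x>150)&(x<360)].min(),x[(x>150)&(x<360)].max())
# upper arc fit
m=(g<75);pts=[]
for c in range(225,290,3):
    r=np.where(m[120:230,c])[0]
    if len(r):pts.append((c,r[0]+120-.5))
P=onplane(C,pts,e[2]-.0345);k=circ(P,.039);print("arc centre rel TCP",k-e[:2],np.abs(np.hypot(*(P[:,:2]-k).T)-.039).max())
w=np.argwhere((g[150:260,190:330]>150));print(len(w))
E
```

```text
[0.5329 0.3672 0.2431] 0.02635196801972092 [ 0.2289 -0.0326 -1.9493]
exp bottom +x [[255.5218 156.9298]
 [255.4945 158.7854]] L/R [[197.3134 216.9316]
 [313.9281 216.7722]]
top edge row 157 [array([187.75  , 124.1667,  48.0833,  28.6667,  45.5833,  48.6667,
        49.5833])]
190 204 309
200 200 313
210 198 314
arc centre rel TCP [ 0.0761 -0.0004] 0.0078416931671998
4695
```

The cap is held level and centred: its skirt edge at row 157 and columns 198–314 match the prediction within 1 px. Carrying it to the glass.

>>> jog_arm:
  series: [-0.618, 0, 3.382, 0, 0, 0, -1, -0.618, 0, 3.382, 0, 0, 0, -1, -0.618, 0, 3.382, 0, 0, 0, -1, -0.618, 0, 3.382, 0, 0, 0, -1, -0.618, 0, 3.382, 0, 0, 0, -1]

```text
t: 27.97
ee_pos: [0.5633, 0.1966, 0.2414]
ee_rot: [0.006, -2.218, 2.221]
wrist_force: [0.3, 0.3, -1.5]
grip_width: 0.0262
```

>>> jog_arm:
  series: [-0.618, 0, 3.382, 0, 0, 0, -1, -0.618, 0, 3.382, 0, 0, 0, -1, -0.618, 0, 3.382, 0, 0, 0, -1, -0.618, 0, 3.382, 0, 0, 0, -1, -0.618, 0, 3.382, 0, 0, 0, -1]

```text
t: 28.38
ee_pos: [0.5942, 0.0276, 0.2415]
ee_rot: [0.005, -2.22, 2.219]
wrist_force: [0.7, 0.2, -0.8]
grip_width: 0.0262
```

>>> jog_arm:
  series: [-0.618, 0, 3.382, 0, 0, 0, -1, -0.618, 0, 3.382, 0, 0, 0, -1, -0.618, 0, 3.382, 0, 0, 0, -1, -0.618, 0, 3.382, 0, 0, 0, -1, -0.618, 0, 3.382, 0, 0, 0, -1]

```text
t: 28.8
ee_pos: [0.6253, -0.1413, 0.2413]
ee_rot: [0.005, -2.221, 2.218]
wrist_force: [0.6, 0.2, -1.3]
grip_width: 0.0261
```

>>> jog_arm:
  series: [-0.618, 0, 3.382, 0, 0, 0, -1, -0.618, 0, 3.382, 0, 0, 0, -1, 0, 0, 0, 0, 0, 0, -1, 0, 0, 0, 0, 0, 0, -1, 0, 0, 0, 0, 0, 0, -1]

```text
t: 29.22
ee_pos: [0.6378, -0.2071, 0.2418]
ee_rot: [0.004, -2.222, 2.217]
wrist_force: [-0.2, -1.1, -0.3]
grip_width: 0.0266
```

>>> jog_arm:
  series: [0, 0, 0, 0, 0, 0, -1, 0, 0, 0, 0, 0, 0, -1, 0, 0, 0, 0, 0, 0, -1]

```text
t: 29.47
ee_pos: [0.6385, -0.2063, 0.244]
ee_rot: [-0.002, 2.221, -2.221]
wrist_force: [-0.2, -0.7, -1.2]
grip_width: 0.0261
```

>>> jog_arm:
  series: [0, 1.5, 0.08, 0, 0, 0, -1, 0, 1.5, 0, 0, 0, 0, -1, 0, 1.5, 0, 0, 0, 0, -1, 0, 1, 0, 0, 0, 0, -1, 0, 0, 0, 0, 0, 0, -1]

```text
t: 29.88
ee_pos: [0.6375, -0.2072, 0.1865]
ee_rot: [0.006, -2.222, 2.218]
wrist_force: [0.1, -0.3, -1.6]
grip_width: 0.0261
```

>>> jog_arm:
  series: [0, 0.2, 0, 0, 0, 0, -1, 0, 0, 0, 0, 0, 0, -1, 0, 0, 0, 0, 0, 0, -1]

```text
t: 30.13
ee_pos: [0.6389, -0.2084, 0.1881]
ee_rot: [0.001, 2.219, -2.221]
wrist_force: [-0.4, -0.3, -0.8]
grip_width: 0.0263
```

```bash
python3 - <<'E'
from h import *
s=manip.state();print(s["ee_pos"],s["ee_rot"],s["wrist_force"])
w=camera("wrist");c=camera("scene")
cv2.imwrite("pics/s16.png",np.hstack([cv2.resize(w[100:280,160:350],(400,380)),cv2.resize(c[205:325,155:281],(400,380),interpolation=cv2.INTER_CUBIC)]))
E
```

```text
[ 0.6389 -0.2084  0.1881] [ 0.0013  2.2195 -2.2214] [-0.3589 -0.2936 -0.8211]
```

Position is within 1 mm of the rim centre, so I lower with force checks.

>>> jog_arm:
  series: [0, 0.3, 0, 0, 0, 0, -1, 0, 0.2, 0, 0, 0, 0, -1, 0, 0.2, 0, 0, 0, 0, -1, 0, 0, 0, 0, 0, 0, -1, 0, 0, 0, 0, 0, 0, -1]

```text
t: 30.65
ee_pos: [0.6384, -0.2083, 0.1797]
ee_rot: [0.001, -2.221, 2.221]
wrist_force: [-0.0, -0.3, -0.8]
grip_width: 0.0263
```

>>> jog_arm:
  series: [0, 0.2, 0, 0, 0, 0, -1, 0, 0.2, 0, 0, 0, 0, -1, 0, 0, 0, 0, 0, 0, -1, 0, 0, 0, 0, 0, 0, -1]

```text
t: 30.98
ee_pos: [0.6384, -0.2083, 0.1758]
ee_rot: [0.001, -2.221, 2.221]
wrist_force: [-0.1, 0.0, -0.5]
grip_width: 0.0263
```

The skirt is already below the rim level with no contact, so it is going over the glass.

>>> jog_arm:
  series: [0, 0.1, 0, 0, 0, 0, -1, 0, 0.1, 0, 0, 0, 0, -1, 0, 0, 0, 0, 0, 0, -1, 0, 0, 0, 0, 0, 0, -1]

```text
t: 31.32
ee_pos: [0.6384, -0.2083, 0.1739]
ee_rot: [-0.0, 2.221, -2.221]
wrist_force: [0.1, -0.3, -2.0]
grip_width: 0.0264
```

>>> jog_arm:
  series: [0, 0.1, 0, 0, 0, 0, -1, 0, 0, 0, 0, 0, 0, -1, 0, 0, 0, 0, 0, 0, -1]

```text
t: 31.57
ee_pos: [0.6385, -0.2084, 0.173]
ee_rot: [-0.0, 2.221, -2.221]
wrist_force: [-0.5, -0.5, -1.2]
grip_width: 0.0263
```

>>> jog_arm:
  series: [0, 0.1, 0, 0, 0, 0, -1, 0, 0, 0, 0, 0, 0, -1, 0, 0, 0, 0, 0, 0, -1]

```text
t: 31.82
ee_pos: [0.6387, -0.2084, 0.1729]
ee_rot: [0.001, 2.22, -2.221]
wrist_force: [-1.2, 1.2, 5.7]
grip_width: 0.0258
```

Full contact came at exactly the predicted .1729. Now I release, rise and back off.

>>> jog_arm:
  series: [0, 0, 0, 0, 0, 0, -0.2, 0, 0, 0, 0, 0, 0, 0.3, 0, 0, 0, 0, 0, 0, 0.6, 0, 0, 0, 0, 0, 0, 0.6, 0, 0, 0, 0, 0, 0, 0.6]

```text
t: 32.23
ee_pos: [0.6384, -0.2083, 0.1717]
ee_rot: [0.001, -2.221, 2.221]
wrist_force: [-0.6, -0.0, 0.1]
grip_width: 0.0681
```

>>> jog_arm:
  series: [0, -1, 0, 0, 0, 0, 0.6, 0, -2, 0, 0, 0, 0, 0.6, 0, -3, 0, 0, 0, 0, 0.6, 0, -3, 0, 0, 0, 0, 0.6, 2, 0, 0, 0, 0, 0, 0.6]

```text
t: 32.65
ee_pos: [0.6227, -0.2093, 0.2697]
ee_rot: [0.013, 2.208, -2.221]
wrist_force: [0.6, 0.0, 1.0]
grip_width: 0.0681
```

>>> jog_arm:
  series: [3.5, 0, -2, 0, 0, 0, 1, 3.5, 0, -2, 0, 0, 0, 1, 3, 0, -2, 0, 0, 0, 1, 0, 0, 0, 0, 0, 0, 1, 0, 0, 0, 0, 0, 0, 1]

```text
t: 33.07
ee_pos: [0.5174, -0.1475, 0.2635]
ee_rot: [0.0, 2.22, -2.221]
wrist_force: [1.2, 0.7, 1.0]
grip_width: 0.0856
```

```bash
python3 - <<'E'
from h import *
s=manip.state();print(s["ee_pos"],s["wrist_force"],s["grip_width"])
w=camera("wrist");C=cam("wrist",s);c=camera("scene");t=camera("top");T=cam("top");S=cam("scene")
for n,i in(("wF",w),("sF",c),("tF",t)):cv2.imwrite(f"pics/{n}.png",i)
for n,cm in(("w",C),("s",S),("t",T)):print(n,proj(cm,[[.6385,-.2078,.185],[.6385,-.2078,.142],[.638,-.207,.012]]))
h=cv2.cvtColor(w,cv2.COLOR_BGR2GRAY);m=(w.max(2)<75)
b=blob(m,proj(C,[.6385,-.2078,.15])[0]);print(b.min(0),b.max(0))
x,y=proj(S,[.638,-.207,.08])[0].astype(int)
e=proj(C,[.638,-.207,.09])[0].astype(int);x0=max(e[0]-100,0);y0=max(e[1]-95,0)
cv2.imwrite("pics/final.png",np.hstack([cv2.resize(w[y0:y0+190,x0:x0+200],(400,380)),cv2.resize(c[y-60:y+60,x-63:x+63],(400,380),interpolation=cv2.INTER_CUBIC)]))
for n,p,z in(("red",(.66,-.0155),.08),("amber",(.474,-.1117),.055),("carton",(.3778,.272),.04)):
    q=proj(T,[*p,z])[0].astype(int);a=cv2.imread("pics/top0.png")[q[1]-12:q[1]+12,q[0]-12:q[0]+12].astype(int);print(n,q,np.abs(a-t[q[1]-12:q[1]+12,q[0]-12:q[0]+12]).mean())
E
```

```text
[ 0.5174 -0.1475  0.2635] [1.2063 0.693  1.0187] 0.0856448789332711
w [[337.0153  39.6292]
 [323.0598  52.919 ]
 [299.4471  75.3362]]
s [[206.0257 255.2114]
 [207.7412 264.4231]
 [212.2986 288.1199]]
t [[385.2386 120.5906]
 [378.5577 127.5721]
 [361.7111 145.047 ]]
[255   3] [368 121]
red [292 128] 12.079282407407407
amber [331 203] 8.125
carton [176 241] 15.75925925925926
```

View pics/final.png

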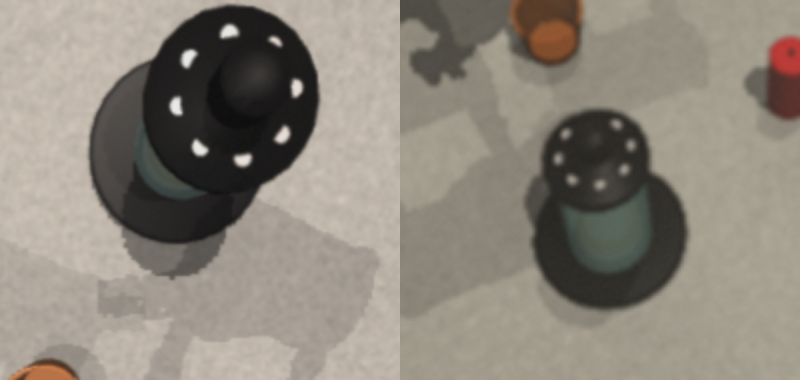

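The wrist crop (left half) shows the cap with its vent ring evenly around the neck, over the glass. The scene crop (right half) shows the glass upright, centred on the plate, with the cap level. Last, a numeric check of the cap and of the parts to leave alone.

```bash
python3 - <<'E'
from h import *
s=manip.state();C=cam("wrist",s);w=cv2.imread("pics/wF.png")
g=w.min(2);b=blob(w.max(2)<60,(315,60));hull=cv2.convexHull(b)[:,0]
m=np.zeros(g.shape,np.uint8);cv2.fillPoly(m,[hull],1)
n,_,st,ce=cv2.connectedComponentsWithStats(((g>140)&(m>0)).astype(np.uint8))
v=ce[1:][(st[1:,4]>5)&(st[1:,4]<120)];print(len(v))
P=onplane(C,v,.134+.014);k=circ(P);print("vents",k,(np.hypot(*(P[:,:2]-k[:2]).T)-k[2]).round(4))
a0=cv2.imread("pics/top0.png");a1=cv2.imread("pics/tF.png");s0=cv2.imread("pics/scene0.png");s1=cv2.imread("pics/sF.png")
for nm,(x,y),ims in(("red",(270,240),(s0,s1)),("amber",(193,223),(s0,s1)),("carton",(262,138),(s0,s1)),("red t",(293,130),(a0,a1)),("amber t",(332,206),(a0,a1)),("carton t",(177,242),(a0,a1))):
    for im in ims:
        q=im[y-26:y+26,x-26:x+26];h=cv2.cvtColor(q,cv2.COLOR_BGR2HSV);mm=h[...,1]>110;print(nm,mm.sum(),np.argwhere(mm).mean(0).round(1)[::-1])
E
```

```text
9
vents [ 0.6434 -0.2123  0.0269] [-0.0002  0.0008 -0.0001 -0.0005  0.     -0.0005 -0.0002 -0.0004  0.0146]
red 257 [25.8 25.1]
red 255 [25.7 25. ]
amber 404 [26.2 25.3]
amber 439 [26.1 25. ]
carton 301 [27.7 26.2]
carton 278 [26.7 25.7]
red t 297 [25.4 26.9]
red t 296 [25.4 26.9]
amber t 528 [26.6 25.3]
amber t 526 [26.6 25.3]
carton t 809 [25.8 26.3]
carton t 806 [25.8 26.3]
```

The spares have not moved. The vent ring fits level (residuals under 1 mm; the ninth point is a stray). Its centre reads 5 mm off, though, and the arm may not have settled. I'll repeat it with the arm at rest.

>>> jog_arm:
  series: [0, 0, 0, 0, 0, 0, 1, 0, 0, 0, 0, 0, 0, 1, 0, 0, 0, 0, 0, 0, 1, 0, 0, 0, 0, 0, 0, 1, 0, 0, 0, 0, 0, 0, 1]

```text
t: 33.63
ee_pos: [0.5186, -0.1485, 0.2618]
ee_rot: [0.0, -2.221, 2.221]
wrist_force: [0.3, -1.1, -0.5]
grip_width: 0.0852
```

```bash
python3 - <<'E'
from h import *
def vents(w,cm,near,z,thr=140):
    g=w.min(2);b=blob(w.max(2)<60,near);m=np.zeros(g.shape,np.uint8);cv2.fillPoly(m,[cv2.convexHull(b)[:,0]],1)
    n,_,st,ce=cv2.connectedComponentsWithStats(((g>thr)&(m>0)).astype(np.uint8));v=ce[1:][(st[1:,4]>1)&(st[1:,4]<120)]
    for zz in z:
        P=onplane(cm,v,zz);k=circ(P);print(zz,len(v),k,np.abs(np.hypot(*(P[:,:2]-k[:2]).T)-k[2]).round(4))
s=manip.state();w=camera("wrist");C=cam("wrist",s);print(s["ee_pos"])
vents(w,C,(315,60),(.140,.148,.156))
t=camera("top");c=camera("scene")
print("top");vents(t,cam("top"),(379,127),(.148,),70)
print("scene");vents(c,cam("scene"),(207,262),(.148,),70)
print("before, scene, on table");vents(cv2.imread("pics/scene0.png"),cam("scene"),(316,151),(.014,),70)
g=w.min(2);b=blob(w.max(2)<60,(315,60));P=onplane(C,b,.142);P=P[(P[:,0]>.6)];print("skirt outer",circ(P,.039))
E
```

```text
[ 0.5186 -0.1485  0.2618]
0.14 9 [ 0.6431 -0.2127  0.0278] [0.0002 0.0008 0.0001 0.0004 0.0001 0.0006 0.0002 0.0003 0.015 ]
0.148 9 [ 0.6413 -0.2107  0.0269] [0.0002 0.0008 0.0001 0.0004 0.0001 0.0006 0.0002 0.0003 0.0145]
0.156 9 [ 0.6394 -0.2087  0.0261] [0.0002 0.0008 0.0001 0.0004 0.0001 0.0006 0.0002 0.0003 0.0141]
top
0.148 19 [0.4553 0.771  0.9795] [0.0208 0.0019 0.0063 0.0003 0.0471 0.0287 0.009  0.0281 0.0325 0.0283
 0.0249 0.0503 0.0001 0.0006 0.0027 0.0541 0.0038 0.0007 0.0073]
scene
0.148 9 [ 0.6397 -0.208   0.0263] [0.0001 0.0004 0.0002 0.0195 0.     0.0002 0.0139 0.0004 0.0009]
before, scene, on table
0.014 4 [0.5347 0.3719 0.0277] [0.0009 0.001  0.0017 0.0021]
skirt outer [ 0.6397 -0.2087]
```

With the arm at rest, the skirt centre is (.640,-.209). The scene camera puts the vent ring at (.640,-.208) and level within 1 mm. Both agree with the glass axis, so I'm handing in.

```bash
python3 -c "
from workcell import job,manip
print(job.sign_off(),manip.state()['t'])"
```

```text
the job is handed in; nothing more can be done
the job is handed in; nothing more can be done
```

The lantern is assembled on its base in the order asked: brass holder, ivory candle, clear glass, black cap. Each part was released before I fetched the next. I signed off at about 34 s of the 112 s allowed.

**Last checks that agreed**
- Candle, glass and cap each met resistance within 0.2 mm of their predicted seated heights. The holder did so at about its expected height. The contact force stayed below 8 N in every reading.
- After the holder and the candle went in, pictures showed each centred on the base within about 1 mm. The glass rim then measured flat at (0.639, -0.208).
- With the arm at rest, the cap's skirt was at (0.640, -0.209). Its vent ring, seen by the scene camera, was at (0.640, -0.208) and level within 1 mm.
- The red candle and the amber glass have not moved in the before and after pictures, and the gripper is clear of the lantern.

**Checks that disagreed or failed**
- **Wrist-camera vent reading:** my first reading put the cap about 5 mm off, because the arm had not settled. At rest it still read 3–4 mm off at my assumed vent height, and agreed only when I took the vents as 8 mm higher.
- **Top-camera vent fit:** it failed, because stray bright spots spoiled it, so I did not use it.
- **Carton:** it is unchanged in the top view. In the scene view its colour patch shifted by about 1 pixel.

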